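# Close the gift tin and feed it along the guide rail into the order rack

## Robot

A 6-joint arm with a two-finger parallel gripper is mounted at the origin on a cart in front of the work surface, level with it; the furniture and walls round the work are solid. World frame = base frame: x ahead of the robot, y to its left, z up, the work surface at z = 0. Lengths are in m, angles in rad, forces in N, time in s.
With the tool pointing down it reaches from about 0.35 to 0.775 m from the base axis. Payload 5.5 kg.
Tool frame: the origin (TCP) lies on the mounting face of the last link; the fingertips stand 173 mm ahead of it and the grasp point (between the pads) lies 155 mm ahead of it; z points along the fingers, y is the direction in which the jaws open and shut (so a half turn about z gives the same grasp; the last joint's range is limited). The gripper opens to 85 mm and grips with 20 to 120 N. Pads are 22 mm wide; open, the fingers measure 114 mm over their backs; the gripper's body (76 mm by 85 mm) begins 54 mm behind the grasp point. The pads swing forward as they close: fully open they stand 13 mm farther back than shut.
Start: joints at [1.129, 0.313, 0.046, 1.304, 0, 1.431], TCP at [0.171, 0.549, 0.405] pointing down, gripper open.
Joint ranges: [-2.76, 2.76], [-0.86, 1.69], [-1.03, 1.26], [-2.2, 2.34], [-1.47, 1.5], [-3.14, 3.14]. Speed limits (rad/s): [2.57, 2.57, 3.14, 3.14, 3.14, 3.14].

## Interface

Orientations are given as a unit quaternion [w, x, y, z].
In Python, from workcell import get_state, eyes, env gives the robot as it stands. The module is installed in compiled form; this text tells all that it offers.
- The arm moves only by the tool carry_out, never from a script. Its argument "motion" is a list of rows, each an object of numbers: "jaw": the opening, from -1 (shut) to 1 (fully open); "tx", "ty", "tz": the shift along the tool's x, y, z in cm; "wx", "wy", "wz": the turn, a rotation vector about the tool's x, y, z in degrees. In form: [{"jaw": .., "tx": .., "ty": .., "tz": .., "wx": .., "wy": .., "wz": ..}, ...]. A call has 1 to 20 rows; each row shifts and turns the commanded pose from where the row before left it, along the tool's axes as they then stand; what a row does not reach is not made up. A row lasts 1/8 s, in which the tool goes at most 62.5 mm and 10.7 degrees, less where a joint would pass 70% of its speed; a pose out of reach is approached as far as the arm can. A call with a gripper value outside its range is refused whole. The fingers move at their own pace and stop on an object; "force" is the grip in N (left out, the last holds). Time passes only in rows, so rows that do not move let the fingers close. It gives the time, the measured TCP pose, the force and the opening at its end, in the units of the state.
- get_state(): the state, without advancing time (a new reading comes with each control period).
- eyes.read_camera(name): name is "scene" or "top" or "wrist"; returns the picture (480x640x3 uint8, blue, green, red); there is no depth.
- eyes.calibration(name): a dict with "K" (3x3 intrinsics, pixels), "camera_from_world" (4x4, takes a point from world to camera coordinates). Camera axes: x right, y up, looking along -z (the intrinsics and any distortion apply to the point x, -y, -z); pixel columns grow to the right and rows downward; lengths in m; the calibration is good to about 2 mm. A picture is of the moment at which its call begins: read the wrist's pose just before it. calibration takes no time and is no camera call; for the wrist camera it gives the pose at the moment of the call.
- env.hand_in(): hands the job in, once; it reports no verdict.
The state is a dict: "clock": time; "joint_pos": joint angles; "qvel": joint speeds; "tau": joint torques, N m; "tcp_pos": TCP position; "orientation": TCP orientation; "wrist_force": force on the tool from outside, world axes, zero at the start; "ft_torque": the same for the moment, N m; "finger_gap": finger opening in m.
Only numpy, scipy, OpenCV 4.12 (cv2) and the standard library are available. Lean on these libraries where they do the work, as an engineer would, in place of code of your own. Each camera call takes 0.05 s, during which the arm holds its last target.

## Task

Get the gift tin ready for collection: with closed fingers press its proud lid down a few millimetres at a time, one end and then the other by turns, so that it goes on square and fully home without cocking. Then draw the bench scraper out of its slanted block and, pushing with its blade only, feed the tin along the wooden guide rail and in under the low shelf, flat against the rail the whole way under, until it stands against the back stop. Slide the scraper back down into its slot, let go, and leave everything else on the counter where it is.

Things in the scene. Friction and masses are not known exactly. Their poses are not given: they have to be found in the camera images.
- tin_center (a point): gift tin: plain bare-metal oblong tin, 116 mm long (x), 86 wide (y), body 62 tall, 0.4 kg, loose, on the worktop before the rack, askew and up to 25 mm off the guide rail. Point: middle of the tin, 32 mm above the worktop. x points to its far end (to the rack), z up. Its slip lid (121 x 91 mm) has its top 64 mm above the worktop when home, up to 76 mm at the start: too tall for the shelf
- lid_far (a joint): how far the far end of the lid is pressed down, rad: 0 = 12 mm proud, 0.107 = fully home, up to 0.12 if pressed hard (1 mm = 0.0089 rad). It stays where it is left; it needs about 8 N pressed on the point press_far
- lid_near (a joint): the same for the near end of the lid (the end towards the robot), pressed on press_near. Pressing one end leaves the other end's value as it is; the lid cocks by the difference of the two joint values, and must not cock by more than 0.08 rad
- press_near (a point): on top of the lid, middle of its width, 42 mm from its centre towards the near end: where to press that end; moves with the lid
- press_far (a point): the same, 42 mm from the lid's centre towards the far end
- rack: order rack: low wooden shelf on posts, with a guide rail, fixed. Origin: on the worktop, on the rail's inner face, under the shelf's front edge. x runs along the rail away from the robot (feed direction), y to the left, z up. Shelf: x = 0..142, y = -14..182 mm, underside 71, top 83 mm up. Rail: y = -14..0, x = -170..142 mm, 28 mm tall. Posts left at y = 170..182 mm
- rack_home (a point): where tin_center belongs when the tin is home, against rail and back stop (rack x = 66, y = 43, z = 32 mm). Back stop: 22 mm tall bar, face at rack x = 124 mm. The tin's near end is then 8 mm in under the shelf, where a gripper held upright cannot bring the blade: lean it 20 to 45 degrees, fingers pointing forward and down
- small_tin_center (a point): small closed metal tin, 70 x 58 x 52 mm, loose, already under the shelf left of the gift tin's lane, against the back stop (rack x about 86, y about 134 mm); point at its middle, 26 mm up. Must not be shifted
- scraper_grip (a point): bench scraper, 0.14 kg: centre of its wooden grip bar, 130 mm long (its y), 23 mm (x) by 22 mm thick (z); grasp across the 22 mm. Its steel blade, 124 mm wide and 2 mm thick, reaches from the grip along -x, in the plane z = -10 mm. In the block it leans about 30 degrees to the right: x points up and right, z right and down. 25 mm of room from the grip centre down to the block
- scraper_edge (a point): middle of the scraper's straight blade edge (80.5 mm from the grip centre along -x, 10 mm along -z). The tin needs 2 to 4 N to slide; much over 10 N at the edge turns the grip in the fingers
- block: slanted wooden scraper block, 88 x 108 mm, about 85 mm tall, fixed. Origin: under its middle, on the worktop; z up, its y along the slot (about across the worktop, away from the robot), its x to the left. The slot is open at both ends, 100 mm long, 55 mm deep, leaning 30 degrees from vertical (from its bottom it rises towards block -x); 4 mm wide at the bottom, 11 mm at the mouth
- slot_bottom (a point): middle of the bottom of the block's slot (block x = 10, z = 32 mm); scraper_edge stands here when the scraper is in its block. A clear display case, 132 mm tall, stands close behind the block: lift the scraper over it on the way
- order_pad: order pad, 130 x 85 x 16 mm, lying on the rack's shelf, leave alone; origin under its middle
- sugar_shaker: white sugar shaker, 67 mm across, 114 tall, leave alone; origin under its middle
- ramekin: white ramekin, 82 mm across, 48 tall, leave alone; origin under its middle
- pen: white pen with black cap, 134 x 15 mm, lying between tin and block, leave alone

How it is judged:
By the outcome, as a careful person would: the job done as asked, in the order asked, and still so for the second after the job is handed in, with the robot touching nothing.
It also fails if it takes over 72 s, if anything falls off the work surface, if the arm or the gripper's body presses on something with over 40 N, if the wrist force passes 120 N, or if a joint passes its speed limit or range.

## Working session

There is one attempt and no reset: what is moved stays moved. The work goes in short steps, Python scripts to look and compute and a tool call to move; the robot and the scene stay as the last step left them, time stands still between calls to the robot, and variables do not carry over. Pictures are saved under pics/ and viewed, and the job is handed in when it is done.

Besides the shell and the picture viewer there is one more tool, called after "Emit:" as name(argument=value, ...), one argument or row to a line, values as JSON. carry_out: Moves the arm, as the interface text tells. Its arguments: {"type":"object","properties":{"motion":{"type":"array"},"force":{"type":"number"}},"required":["motion"]}

```bash
mkdir -p pics; python3 - <<'E'
from workcell import get_state, eyes, env
import cv2
print(get_state())
for n in ["scene","top","wrist"]:
    c=eyes.calibration(n); print(n,c)
    cv2.imwrite(f"pics/{n}0.png",eyes.read_camera(n))
E
```

```text
{'clock': 0.0, 'joint_pos': array([ 1.12939350e+00,  3.14040670e-01,  4.49553126e-02,  1.30358266e+00,
       -2.09916731e-05,  1.43120352e+00]), 'qvel': array([-0.00060758,  0.00027266, -0.00084154,  0.00063525,  0.0016786 ,
       -0.00143249]), 'tau': array([-2.75523225e-04, -4.80625319e+01,  2.98534405e+01,  1.94529112e-02,
       -4.73687419e-05,  5.01410369e-06]), 'tcp_pos': array([0.17084216, 0.5488303 , 0.40377597]), 'orientation': array([-2.57996699e-04,  1.50332844e-01,  9.88634998e-01, -8.99638761e-04]), 'wrist_force': array([-0.11646948, -0.21875407, -0.39346307]), 'ft_torque': array([ 0.00840361, -0.02571209, -0.04684399]), 'finger_gap': 0.08508631896894524}
scene {'K': array([[511.07367839,   0.        , 314.03716428],
       [  0.        , 511.07367839, 238.39655851],
       [  0.        ,   0.        ,   1.        ]]), 'camera_from_world': array([[ 0.67052776, -0.74164648,  0.0187887 , -0.38384651],
       [ 0.44618908,  0.42337729,  0.78845861, -0.29407185],
       [-0.59271226, -0.52030007,  0.61480079, -1.09117502],
       [ 0.        ,  0.        ,  0.        ,  1
[... 275 characters left out ...]
11996, -0.01588978,  0.10711223, -0.54068803],
       [-0.10720614, -0.00517854,  0.99422333, -1.21729348],
       [ 0.        ,  0.        ,  0.        ,  1.        ]])}
wrist {'K': array([[392.85976197,   0.        , 318.6187805 ],
       [  0.        , 392.85976197, 239.76538105],
       [  0.        ,   0.        ,   1.        ]]), 'camera_from_world': array([[ 2.96224052e-01,  9.55118354e-01, -4.91668484e-04,
        -5.74352799e-01],
       [-9.03763306e-01,  2.80130003e-01, -3.23634158e-01,
         4.11245874e-02],
       [-3.08971193e-01,  9.63125734e-02,  9.46182165e-01,
        -3.80743868e-01],
       [ 0.00000000e+00,  0.00000000e+00,  0.00000000e+00,
         1.00000000e+00]])}
```

View pics/scene0.png

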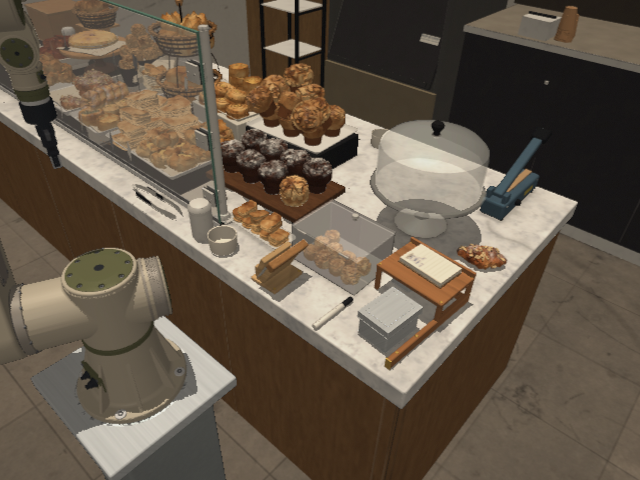

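View pics/top0.png

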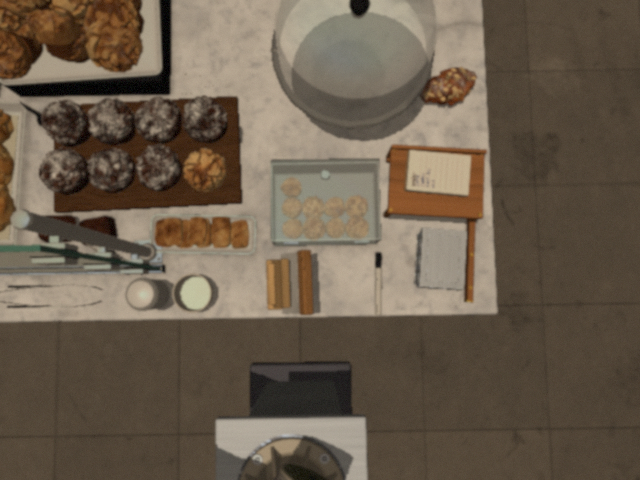

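View pics/wrist0.png

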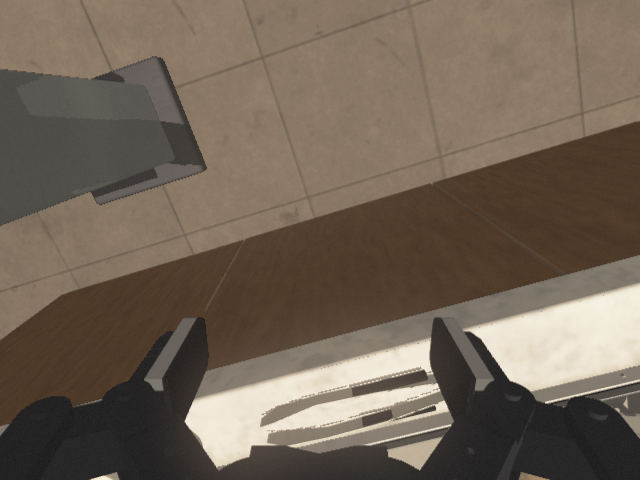

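```bash
cat > h.py <<'E'
import numpy as np, cv2
from scipy.spatial.transform import Rotation as R
from workcell import get_state, eyes, env
def ray(c,uv):
    T=c["camera_from_world"];K=c["K"]
    d=np.linalg.inv(K)@np.array([uv[0],uv[1],1.0]); d=np.array([d[0],-d[1],-d[2]])
    return -T[:3,:3].T@T[:3,3], T[:3,:3].T@d
def onz(c,uv,z):
    o,d=ray(c,uv); return o+d*(z-o[2])/d[2]
def proj(c,p):
    T=c["camera_from_world"]; q=T[:3,:3]@np.asarray(p,float)+T[:3,3]
    u=c["K"]@np.array([q[0],-q[1],-q[2]]); return u[:2]/u[2]
def Rm():
    s=get_state(); q=s["orientation"]; return R.from_quat([q[1],q[2],q[3],q[0]]), s["tcp_pos"]
E
python3 - <<'E'
import cv2
a=cv2.imread("pics/top0.png")
cv2.imwrite("pics/top_z.png",cv2.resize(a[140:320,370:500],None,fx=4.4,fy=3.3*4/3.96,interpolation=cv2.INTER_CUBIC)[:600])
cv2.imwrite("pics/top_z2.png",cv2.resize(a[230:330,250:400],None,fx=5,fy=5,interpolation=cv2.INTER_CUBIC))
b=cv2.imread("pics/scene0.png")
cv2.imwrite("pics/sc_z.png",cv2.resize(b[230:380,300:490],None,fx=4,fy=4,interpolation=cv2.INTER_CUBIC))
E
```

```text
(no output)
```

View pics/top_z.png

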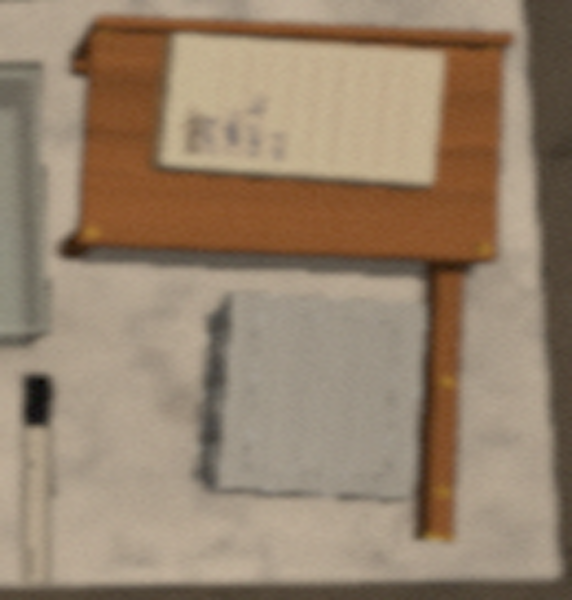

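View pics/top_z2.png

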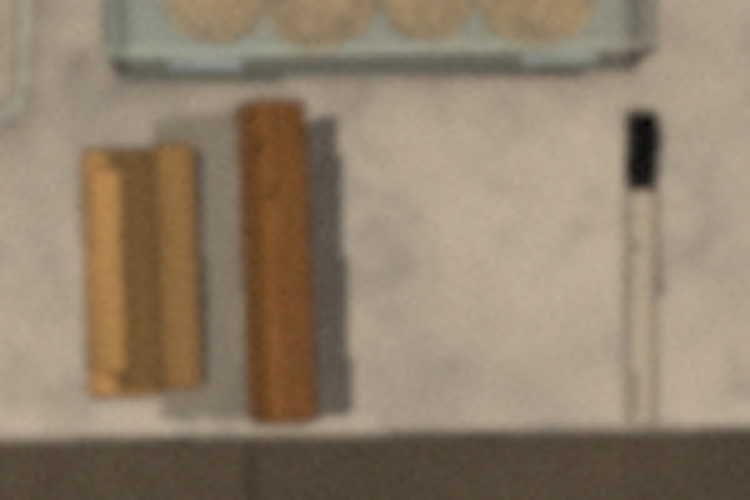

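View pics/sc_z.png

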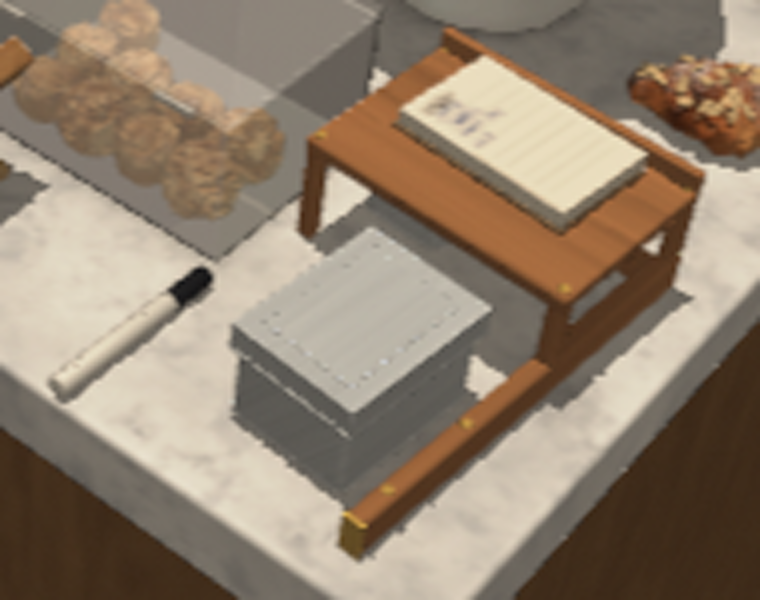

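```bash
python3 - <<'E'
from h import *
t=eyes.calibration("top"); s=eyes.calibration("scene")
P=lambda x,y,z:onz(t,(370+x/4.4,140+y/3.3333),z)
S=lambda x,y,z:onz(s,(300+x/4,230+y/4),z)
print("lid top");
for p in [(230,292),(420,298),(412,498),(213,490)]: print(P(*p,.076).round(4))
print("lid scene")
for p in [(372,228),(492,308),(352,412),(233,328)]: print(S(*p,.076).round(4))
print("rail inner");
for p in [(430,266),(418,540)]: print(P(*p,.028).round(4))
print("rail outer");
for p in [(464,266),(453,540)]: print(P(*p,.028).round(4))
print("rail scene near end", S(342,520,.028).round(4),S(366,528,.028).round(4))
print("shelf FL FR top",P(82,243,.083).round(4),P(496,260,.083).round(4))
print("shelf FL FR scene",S(308,140,.083).round(4),S(563,300,.083).round(4))
Q=lambda x,y,z:onz(t,(250+x/5,230+y/5),z)
print("block top corners @85");
for p in [(85,148),(200,145),(203,385),(92,398)]: print(Q(*p,.085).round(4))
print("grip @ .12")
for p in [(238,102),(303,102),(316,418),(252,420)]: print(Q(*p,.117).round(4))
print('pen',Q(643,110,.01).round(4),Q(640,425,.01).round(4), 'counter edge',Q(300,430,0).round(4))
E
```

```text
lid top
[ 0.542  -0.2789  0.076 ]
[ 0.5368 -0.3675  0.076 ]
[ 0.4141 -0.3584  0.076 ]
[ 0.4203 -0.2667  0.076 ]
lid scene
[ 0.5357 -0.2842  0.076 ]
[ 0.5282 -0.3726  0.076 ]
[ 0.4098 -0.3598  0.076 ]
[ 0.4148 -0.2745  0.076 ]
rail inner
[ 0.5627 -0.3859  0.028 ]
[ 0.3878 -0.3724  0.028 ]
rail outer
[ 0.5624 -0.4024  0.028 ]
[ 0.3876 -0.3892  0.028 ]
rail scene near end [ 0.3818 -0.3796  0.028 ] [ 0.3862 -0.3922  0.028 ]
shelf FL FR top [ 0.5727 -0.2097  0.083 ] [ 0.559 -0.402  0.083]
shelf FL FR scene [ 0.567  -0.2131  0.083 ] [ 0.5548 -0.4017  0.083 ]
block top corners @85
[0.4805 0.0408 0.085 ]
[ 0.481  -0.0061  0.085 ]
[ 0.384  -0.0062  0.085 ]
[0.3795 0.0387 0.085 ]
grip @ .12
[ 0.4958 -0.0226  0.117 ]
[ 0.4954 -0.0484  0.117 ]
[ 0.3711 -0.0516  0.117 ]
[ 0.3707 -0.0265  0.117 ]
pen [ 0.4979 -0.195   0.01  ] [ 0.3628 -0.19    0.01  ] counter edge [ 0.3625 -0.0444  0.    ]
```

```bash
cat >> h.py <<'E'
def cam_in_tool():
    c=eyes.calibration("wrist")["camera_from_world"]; r,p=Rm()
    W=np.linalg.inv(c); return r.inv().as_matrix()@W[:3,:3], r.inv().apply(W[:3,3]-p)
def rows(wps,start=None,maxt=6.0,maxr=10.0,maxn=99):
    """wps: list of (tcp pos, Rotation matrix, step_cm, ) -> printed rows rounded; simulated from start"""
    r,p=Rm() if start is None else start
    import json
    out=[]
    for w in wps:
        P,M=np.array(w[0],float),w[1]; st=w[2] if len(w)>2 else maxt
        T=R.from_matrix(M)
        n=max(1,int(np.ceil(max(np.linalg.norm(P-p)*100/st,np.degrees((r.inv()*T).magnitude())/maxr))))
        for k in range(n):
            f=1/(n-k)
            t=r.inv().apply(P-p)*100*f; v=(r.inv()*T).as_rotvec(degrees=True)*f
            t=t.round(2);v=v.round(1)
            out.append(dict(zip(["tx","ty","tz","wx","wy","wz"],[float(a) for a in [*t,*v]])))
            p=p+r.apply(t/100); r=r*R.from_rotvec(v,degrees=True)
        print("#wp end row",len(out),p.round(4))
    for o in out: print(json.dumps({k:v for k,v in o.items() if v!=0}))
    return r,p
def down(yaw_x):  # tool pointing down, tool x at yaw (deg)
    a=np.radians(yaw_x); x=np.array([np.cos(a),np.sin(a),0]); z=np.array([0,0,-1.]); return np.c_[x,np.cross(z,x),z]
E
python3 - <<'E'
from h import *
A,b=cam_in_tool(); print(A.round(3),b.round(3))
t=eyes.calibration("top"); s=eyes.calibration("scene")
print("post base",onz(t,(160,268),0).round(3),onz(s,(222,215),0).round(3))
for h in (.25,.3,.35,.4,.45): print(h,onz(s,(203,28),h).round(3), onz(t,(22,220),h).round(3))
print(onz(t,(195,292),.048).round(3),onz(t,(147,292),.11).round(3))
rows([((.20,.42,.42),down(170)),((.38,.12,.42),down(180)),((.40,-.20,.42),down(180)),((.40,-.32,.42),down(180))])
E
```

```text
[[ 0.001  0.946  0.324]
 [ 1.    -0.001 -0.001]
 [-0.001  0.324 -0.946]] [ 0.085 -0.     0.031]
post base [0.471 0.281 0.   ] [0.512 0.325 0.   ]
0.25 [1.156 1.191 0.25 ] [0.547 0.461 0.25 ]
0.3 [1.049 1.046 0.3  ] [0.54  0.436 0.3  ]
0.35 [0.942 0.9   0.35 ] [0.533 0.41  0.35 ]
0.4 [0.835 0.755 0.4  ] [0.526 0.385 0.4  ]
0.45 [0.728 0.609 0.45 ] [0.519 0.36  0.45 ]
[0.417 0.195 0.048] [0.418 0.277 0.11 ]
#wp end row 3 [0.2  0.42 0.42]
#wp end row 9 [0.38 0.12 0.42]
#wp end row 15 [ 0.4  -0.2   0.42]
#wp end row 18 [ 0.4  -0.32  0.42]
{"tx": -2.2, "ty": -3.81, "tz": -0.53, "wz": -2.4}
{"tx": -2.04, "ty": -3.9, "tz": -0.53, "wz": -2.4}
{"tx": -1.88, "ty": -3.99, "tz": -0.52, "wx": -0.1, "wz": -2.5}
{"tx": -3.82, "ty": -4.4, "wz": -1.7}
{"tx": -3.69, "ty": -4.52, "wz": -1.7}
{"tx": -3.56, "ty": -4.62, "tz": -0.01, "wz": -1.6}
{"tx": -3.42, "ty": -4.72, "wz": -1.7}
{"tx": -3.28, "ty": -4.82, "tz": -0.01, "wz": -1.6}
{"tx": -3.15, "ty": -4.91, "wz": -1.7}
{"tx": -0.33, "ty": -5.33}
{"tx": -0.33, "ty": -5.33}
{"tx": -0.33, "ty": -5.34}
{"tx": -0.34, "ty": -5.33, "tz": -0.01}
{"tx": -0.33, "ty": -5.34}
{"tx": -0.34, "ty": -5.33, "tz": -0.01}
{"ty": -4.0}
{"ty": -4.0}
{"tx": 0.01, "ty": -4.0}
```

Emit:
carry_out(
  motion=[
    {"jaw":-1,"tx":-2.2,"ty":-3.8,"tz":-0.5,"wz":-2.4},
    {"tx":-2.0,"ty":-3.9,"tz":-0.5,"wz":-2.4},
    {"tx":-1.9,"ty":-4.0,"tz":-0.5,"wz":-2.5},
    {"tx":-3.8,"ty":-4.4,"wz":-1.7},
    {"tx":-3.7,"ty":-4.5,"wz":-1.7},
    {"tx":-3.6,"ty":-4.6,"wz":-1.6},
    {"tx":-3.4,"ty":-4.7,"wz":-1.7},
    {"tx":-3.3,"ty":-4.8,"wz":-1.6},
    {"tx":-3.1,"ty":-4.9,"wz":-1.7},
    {"tx":-0.3,"ty":-5.3},
    {"tx":-0.3,"ty":-5.3},
  ],
  force=40,
)

```text
invalid input at $.motion[0]: expected keys jaw, tx, ty, tz, wx, wy, wz
```

```bash
cat > snap.py <<'E'
from h import *
import sys,pickle
n=sys.argv[1]; cam=sys.argv[2] if len(sys.argv)>2 else "wrist"
c=eyes.calibration(cam); s=get_state(); im=eyes.read_camera(cam)
cv2.imwrite(f"pics/{n}.png",im); pickle.dump(c,open(f"pics/{n}.pkl","wb"))
print(round(s["clock"],3),s["tcp_pos"].round(4),s["orientation"].round(4),s["wrist_force"].round(2),s["finger_gap"].round(4),s["joint_pos"].round(3))
E
python3 snap.py w1
```

```text
Traceback (most recent call last):
  File "snap.py", line 6, in <module>
    print(round(s["clock"],3),s["tcp_pos"].round(4),s["orientation"].round(4),s["wrist_force"].round(2),s["finger_gap"].round(4),s["joint_pos"].round(3))
                                                                                                        ^^^^^^^^^^^^^^^^^^^^^
AttributeError: 'float' object has no attribute 'round'
```

View pics/w1.png

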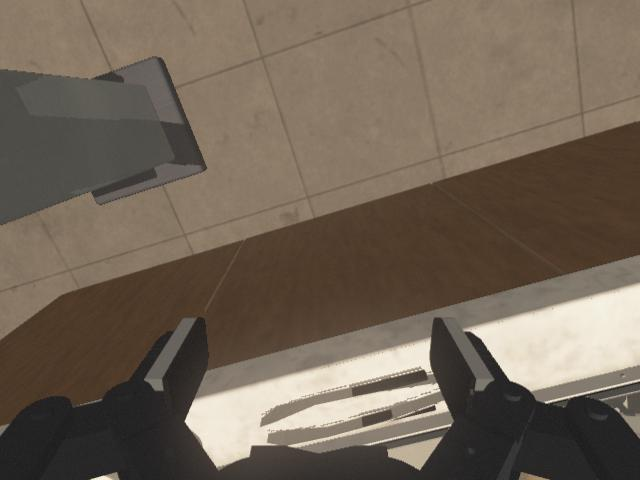

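```bash
sed -i 's/s\["finger_gap"\].round(4)/round(s["finger_gap"],4)/' snap.py; sed -i 's/for o in out: print.*/for o in out: print(json.dumps(o)+",")/' h.py
```

Emit:
carry_out(
  motion=[
    {"jaw":-1,"tx":-2.2,"ty":-3.8,"tz":-0.5,"wx":0,"wy":0,"wz":-2.4},
    {"jaw":-1,"tx":-2.0,"ty":-3.9,"tz":-0.5,"wx":0,"wy":0,"wz":-2.4},
    {"jaw":-1,"tx":-1.9,"ty":-4.0,"tz":-0.5,"wx":0,"wy":0,"wz":-2.5},
    {"jaw":-1,"tx":-3.8,"ty":-4.4,"tz":0,"wx":0,"wy":0,"wz":-1.7},
    {"jaw":-1,"tx":-3.7,"ty":-4.5,"tz":0,"wx":0,"wy":0,"wz":-1.7},
    {"jaw":-1,"tx":-3.6,"ty":-4.6,"tz":0,"wx":0,"wy":0,"wz":-1.6},
    {"jaw":-1,"tx":-3.4,"ty":-4.7,"tz":0,"wx":0,"wy":0,"wz":-1.7},
    {"jaw":-1,"tx":-3.3,"ty":-4.8,"tz":0,"wx":0,"wy":0,"wz":-1.6},
    {"jaw":-1,"tx":-3.1,"ty":-4.9,"tz":0,"wx":0,"wy":0,"wz":-1.7},
    {"jaw":-1,"tx":-0.3,"ty":-5.3,"tz":0,"wx":0,"wy":0,"wz":0},
    {"jaw":-1,"tx":-0.3,"ty":-5.3,"tz":0,"wx":0,"wy":0,"wz":0},
  ],
  force=40,
)

```text
clock: 1.58
tcp_pos: [0.3858, 0.0133, 0.4196]
orientation: [0.0, -0.0, 1.0, 0.0]
wrist_force: [1.3, -0.1, 0.0]
finger_gap: 0.0002
```

```bash
python3 snap.py w1
```

```text
1.575 [0.3858 0.0133 0.4196] [ 1.e-04 -0.e+00  1.e+00  0.e+00] [ 1.3  -0.14  0.01] 0.0002 [-0.174 -0.059 -0.349  1.281  0.    -0.174]
```

View pics/w1.png

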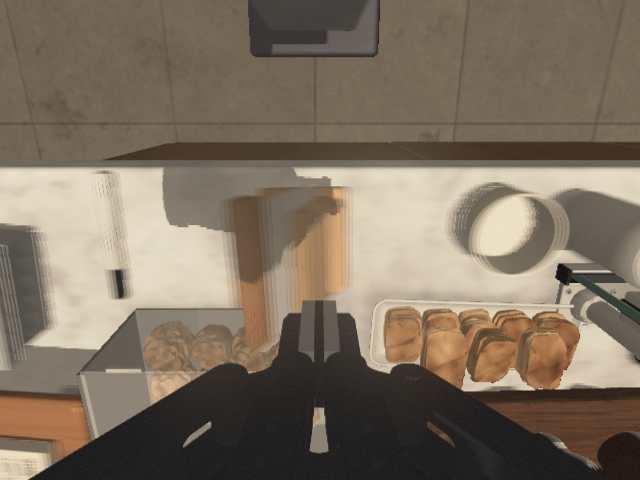

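Emit:
carry_out(
  motion=[
    {"jaw":-1,"tx":0,"ty":-6,"tz":0,"wx":0,"wy":0,"wz":0},
    {"jaw":-1,"tx":0,"ty":-6,"tz":0,"wx":0,"wy":0,"wz":0},
    {"jaw":-1,"tx":0,"ty":-6,"tz":0,"wx":0,"wy":0,"wz":0},
    {"jaw":-1,"tx":0,"ty":-6,"tz":0,"wx":0,"wy":0,"wz":0},
    {"jaw":-1,"tx":0,"ty":-5,"tz":0,"wx":0,"wy":0,"wz":0},
    {"jaw":-1,"tx":0,"ty":-4,"tz":0,"wx":0,"wy":0,"wz":0},
    {"jaw":-1,"tx":0,"ty":0,"tz":0,"wx":0,"wy":0,"wz":0},
    {"jaw":-1,"tx":0,"ty":0,"tz":0,"wx":0,"wy":0,"wz":0},
  ],
)

```text
clock: 2.62
tcp_pos: [0.3856, -0.3145, 0.4193]
orientation: [-0.0, 0.0, 1.0, 0.001]
wrist_force: [-0.2, 0.1, -0.3]
finger_gap: -0.0005
```

```bash
python3 snap.py w2
```

```text
2.625 [ 0.3856 -0.3145  0.4193] [-4.e-04  1.e-04  1.e+00  7.e-04] [-0.2   0.06 -0.29] -0.0005 [-0.846  0.16  -0.117  1.295  0.    -0.846]
```

View pics/w2.png

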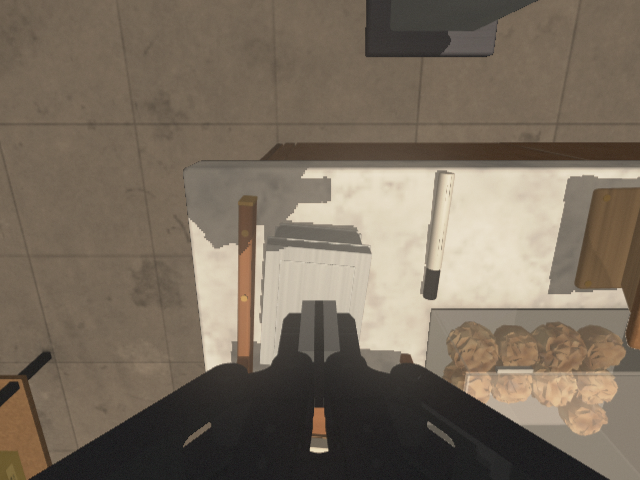

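```bash
python3 - <<'E'
import cv2
a=cv2.imread("pics/w2.png")
cv2.imwrite("pics/w2z.png",cv2.resize(a[180:380,220:400],None,fx=4,fy=3,interpolation=cv2.INTER_CUBIC))
E
```

```text
(no output)
```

View pics/w2z.png

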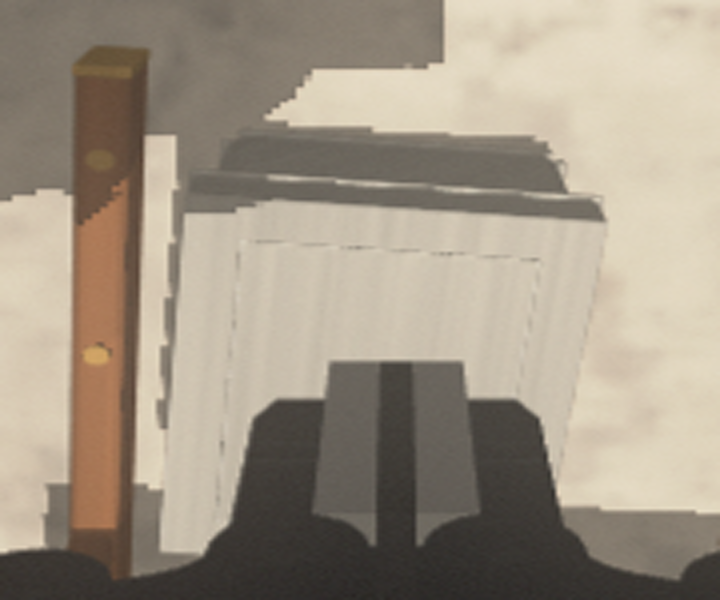

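```bash
python3 - <<'E'
from h import *
import pickle
c=pickle.load(open("pics/w2.pkl","rb"))
Z=lambda x,y,z:onz(c,(220+x/4,180+y/3),z)
for z in (.064,.07,.076):
    a,b,f,l=Z(188,193,z),Z(606,220,z),Z(160,552,z),Z(560,490,z)
    print(z,a[:2].round(4),b[:2].round(4),f[:2].round(4),"w",np.linalg.norm(a-b).round(4),"L",np.linalg.norm(a-f).round(4),"yaw", np.degrees(np.arctan2(*(b-a)[[0,1]])).round(2),np.degrees(np.arctan2(*(f-a)[[1,0]])).round(2),np.degrees(np.arctan2(*(l-b)[[1,0]])).round(2))
print("rail", [Z(*p,.028).round(4) for p in [(135,78),(122,528),(73,75),(147,50)]])
E
```

```text
0.064 [ 0.4159 -0.3587] [ 0.4244 -0.2667] [ 0.5402 -0.3707] w 0.0924 L 0.1249 yaw 5.25 -5.52 -4.29
0.07 [ 0.4138 -0.3579] [ 0.4221 -0.2675] [ 0.5358 -0.3697] w 0.0907 L 0.1226 yaw 5.25 -5.52 -4.29
0.076 [ 0.4117 -0.3571] [ 0.4198 -0.2684] [ 0.5314 -0.3686] w 0.089 L 0.1203 yaw 5.25 -5.52 -4.29
rail [array([ 0.3904, -0.3745,  0.028 ]), array([ 0.5565, -0.3867,  0.028 ]), array([ 0.3894, -0.389 ,  0.028 ]), array([ 0.3814, -0.3712,  0.028 ])]
```

Emit:
carry_out(
  motion=[
    {"jaw":-1,"tx":-1.7,"ty":0,"tz":5.4,"wx":0,"wy":0,"wz":0},
    {"jaw":-1,"tx":-1.7,"ty":0,"tz":5.4,"wx":0,"wy":0,"wz":0},
    {"jaw":-1,"tx":-1.6,"ty":0,"tz":4.6,"wx":0,"wy":0,"wz":0},
    {"jaw":-1,"tx":0,"ty":0,"tz":1.0,"wx":0,"wy":0,"wz":0},
    {"jaw":-1,"tx":0,"ty":0,"tz":0.7,"wx":0,"wy":0,"wz":0},
    {"jaw":-1,"tx":0,"ty":0,"tz":0.3,"wx":0,"wy":0,"wz":0},
    {"jaw":-1,"tx":0,"ty":0,"tz":0.2,"wx":0,"wy":0,"wz":0},
  ],
)

```text
clock: 3.55
tcp_pos: [0.4359, -0.3151, 0.2458]
orientation: [0.001, 0.0, 1.0, -0.001]
wrist_force: [-1.7, 3.9, 7.0]
finger_gap: -0.0006
```

```bash
python3 -c "
from h import *
s=get_state();print(s['tcp_pos'],s['wrist_force'],s['tcp_pos'][2]-.173)"
```

```text
[ 0.43586108 -0.31506444  0.24584284] [-1.74440504  3.87562342  6.98841826] 0.07284283907609607
```

Emit:
carry_out(
  motion=[
    {"jaw":-1,"tx":0,"ty":0,"tz":0,"wx":0,"wy":0,"wz":0},
  ],
)

```text
clock: 3.68
tcp_pos: [0.4358, -0.3151, 0.2457]
orientation: [0.001, 0.0, 1.0, -0.001]
wrist_force: [-1.9, 2.8, 5.4]
finger_gap: 0.0004
```

Emit:
carry_out(
  motion=[
    {"jaw":-1,"tx":0,"ty":0,"tz":0.2,"wx":0,"wy":0,"wz":0},
    {"jaw":-1,"tx":0,"ty":0,"tz":0,"wx":0,"wy":0,"wz":0},
  ],
)

```text
clock: 3.92
tcp_pos: [0.4359, -0.3151, 0.2435]
orientation: [0.001, 0.0, 1.0, -0.001]
wrist_force: [-0.4, 1.3, 6.1]
finger_gap: -0.0001
```

Emit:
carry_out(
  motion=[
    {"jaw":-1,"tx":0,"ty":0,"tz":-1.5,"wx":0,"wy":0,"wz":0},
    {"jaw":-1,"tx":-4.2,"ty":-0.4,"tz":0,"wx":0,"wy":0,"wz":0},
    {"jaw":-1,"tx":-4.2,"ty":-0.3,"tz":0,"wx":0,"wy":0,"wz":0},
    {"jaw":-1,"tx":0,"ty":0,"tz":0.8,"wx":0,"wy":0,"wz":0},
    {"jaw":-1,"tx":0,"ty":0,"tz":0.4,"wx":0,"wy":0,"wz":0},
    {"jaw":-1,"tx":0,"ty":0,"tz":0,"wx":0,"wy":0,"wz":0},
  ],
)

```text
clock: 4.68
tcp_pos: [0.5193, -0.322, 0.2452]
orientation: [0.0, 0.0, 1.0, -0.0]
wrist_force: [1.2, -0.2, 1.9]
finger_gap: 0.0002
```

Emit:
carry_out(
  motion=[
    {"jaw":-1,"tx":0,"ty":0,"tz":0.2,"wx":0,"wy":0,"wz":0},
    {"jaw":-1,"tx":0,"ty":0,"tz":0.2,"wx":0,"wy":0,"wz":0},
    {"jaw":-1,"tx":0,"ty":0,"tz":0,"wx":0,"wy":0,"wz":0},
  ],
)

```text
clock: 5.05
tcp_pos: [0.5191, -0.322, 0.2417]
orientation: [0.0, 0.0, 1.0, -0.0]
wrist_force: [-0.1, -0.4, 4.3]
finger_gap: 0.0001
```

Emit:
carry_out(
  motion=[
    {"jaw":-1,"tx":0,"ty":0,"tz":0.2,"wx":0,"wy":0,"wz":0},
    {"jaw":-1,"tx":0,"ty":0,"tz":0,"wx":0,"wy":0,"wz":0},
  ],
)

```text
clock: 5.3
tcp_pos: [0.5191, -0.322, 0.2397]
orientation: [0.0, 0.0, 1.0, -0.0]
wrist_force: [-0.7, -0.9, 5.1]
finger_gap: 0.0001
```

Emit:
carry_out(
  motion=[
    {"jaw":-1,"tx":0,"ty":0,"tz":-1.5,"wx":0,"wy":0,"wz":0},
    {"jaw":-1,"tx":4.2,"ty":0.4,"tz":0,"wx":0,"wy":0,"wz":0},
    {"jaw":-1,"tx":4.2,"ty":0.3,"tz":0,"wx":0,"wy":0,"wz":0},
    {"jaw":-1,"tx":0,"ty":0,"tz":0.9,"wx":0,"wy":0,"wz":0},
    {"jaw":-1,"tx":0,"ty":0,"tz":0.4,"wx":0,"wy":0,"wz":0},
    {"jaw":-1,"tx":0,"ty":0,"tz":0.1,"wx":0,"wy":0,"wz":0},
  ],
)

```text
clock: 6.05
tcp_pos: [0.4359, -0.315, 0.2399]
orientation: [-0.001, -0.0, 1.0, -0.0]
wrist_force: [-5.3, 0.8, 6.3]
finger_gap: -0.0001
```

Emit:
carry_out(
  motion=[
    {"jaw":-1,"tx":0,"ty":0,"tz":0.2,"wx":0,"wy":0,"wz":0},
    {"jaw":-1,"tx":0,"ty":0,"tz":0,"wx":0,"wy":0,"wz":0},
  ],
)

```text
clock: 6.3
tcp_pos: [0.4363, -0.315, 0.2379]
orientation: [-0.001, -0.0, 1.0, -0.0]
wrist_force: [-3.1, 2.1, 3.7]
finger_gap: 0.0001
```

Emit:
carry_out(
  motion=[
    {"jaw":-1,"tx":0,"ty":0,"tz":0.1,"wx":0,"wy":0,"wz":0},
    {"jaw":-1,"tx":0,"ty":0,"tz":0.1,"wx":0,"wy":0,"wz":0},
    {"jaw":-1,"tx":0,"ty":0,"tz":0,"wx":0,"wy":0,"wz":0},
  ],
)

```text
clock: 6.68
tcp_pos: [0.4363, -0.315, 0.2371]
orientation: [-0.0, -0.0, 1.0, -0.001]
wrist_force: [-6.6, 3.2, 14.3]
finger_gap: -0.0004
```

Emit:
carry_out(
  motion=[
    {"jaw":-1,"tx":0,"ty":0,"tz":-1.5,"wx":0,"wy":0,"wz":0},
    {"jaw":-1,"tx":-4.2,"ty":-0.4,"tz":0,"wx":0,"wy":0,"wz":0},
    {"jaw":-1,"tx":-4.2,"ty":-0.3,"tz":0,"wx":0,"wy":0,"wz":0},
    {"jaw":-1,"tx":0,"ty":0,"tz":0.9,"wx":0,"wy":0,"wz":0},
    {"jaw":-1,"tx":0,"ty":0,"tz":0.4,"wx":0,"wy":0,"wz":0},
    {"jaw":-1,"tx":0,"ty":0,"tz":0.1,"wx":0,"wy":0,"wz":0},
    {"jaw":-1,"tx":0,"ty":0,"tz":0.1,"wx":0,"wy":0,"wz":0},
    {"jaw":-1,"tx":0,"ty":0,"tz":0,"wx":0,"wy":0,"wz":0},
  ],
)

```text
clock: 7.68
tcp_pos: [0.5199, -0.322, 0.237]
orientation: [0.001, 0.0, 1.0, -0.0]
wrist_force: [2.5, 1.7, 4.8]
finger_gap: 0.0001
```

Emit:
carry_out(
  motion=[
    {"jaw":-1,"tx":0,"ty":0,"tz":0.1,"wx":0,"wy":0,"wz":0},
    {"jaw":-1,"tx":0,"ty":0,"tz":0,"wx":0,"wy":0,"wz":0},
  ],
)

```text
clock: 7.92
tcp_pos: [0.5198, -0.322, 0.2365]
orientation: [0.001, 0.0, 1.0, -0.0]
wrist_force: [2.1, 1.6, 9.5]
finger_gap: 0.0001
```

Emit:
carry_out(
  motion=[
    {"jaw":-1,"tx":0,"ty":0,"tz":0.1,"wx":0,"wy":0,"wz":0},
    {"jaw":-1,"tx":0,"ty":0,"tz":0,"wx":0,"wy":0,"wz":0},
  ],
)

```text
clock: 8.18
tcp_pos: [0.5198, -0.322, 0.236]
orientation: [0.002, 0.0, 1.0, -0.001]
wrist_force: [1.0, 2.7, 11.5]
finger_gap: 0.0004
```

Emit:
carry_out(
  motion=[
    {"jaw":-1,"tx":0,"ty":0,"tz":-1.5,"wx":0,"wy":0,"wz":0},
    {"jaw":-1,"tx":4.2,"ty":0.4,"tz":0,"wx":0,"wy":0,"wz":0},
    {"jaw":-1,"tx":4.2,"ty":0.3,"tz":0,"wx":0,"wy":0,"wz":0},
    {"jaw":-1,"tx":0,"ty":0,"tz":0.9,"wx":0,"wy":0,"wz":0},
    {"jaw":-1,"tx":0,"ty":0,"tz":0.5,"wx":0,"wy":0,"wz":0},
    {"jaw":-1,"tx":0,"ty":0,"tz":0.1,"wx":0,"wy":0,"wz":0},
    {"jaw":-1,"tx":0,"ty":0,"tz":0,"wx":0,"wy":0,"wz":0},
  ],
)

```text
clock: 9.05
tcp_pos: [0.4351, -0.3147, 0.2359]
orientation: [-0.002, 0.0, 1.0, -0.001]
wrist_force: [-11.1, 4.3, 23.1]
finger_gap: 0.0003
```

Emit:
carry_out(
  motion=[
    {"jaw":-1,"tx":0,"ty":0,"tz":-5,"wx":0,"wy":0,"wz":0},
    {"jaw":0.4,"tx":-0.5,"ty":2.5,"tz":-5.5,"wx":0,"wy":0,"wz":0},
    {"jaw":0.4,"tx":-1,"ty":3.5,"tz":-5,"wx":0,"wy":0,"wz":0},
    {"jaw":0.4,"tx":-1,"ty":5,"tz":-3,"wx":0,"wy":0,"wz":0},
    {"jaw":0.4,"tx":0,"ty":2.5,"tz":0,"wx":0,"wy":0,"wz":0},
    {"jaw":0.4,"tx":0,"ty":0,"tz":0,"wx":0,"wy":0,"wz":0},
    {"jaw":0.4,"tx":0,"ty":0,"tz":0,"wx":0,"wy":0,"wz":0},
  ],
)

```text
clock: 9.93
tcp_pos: [0.4613, -0.1802, 0.4183]
orientation: [-0.0, -0.0, 1.0, -0.0]
wrist_force: [-0.3, -0.5, -0.2]
finger_gap: 0.0597
```

```bash
python3 snap.py w3
```

```text
9.925 [ 0.4613 -0.1802  0.4183] [-2.e-04 -3.e-04  1.e+00 -0.e+00] [-0.27 -0.47 -0.17] 0.0597 [-0.535  0.155 -0.126  1.291 -0.    -0.535]
```

View pics/w3.png

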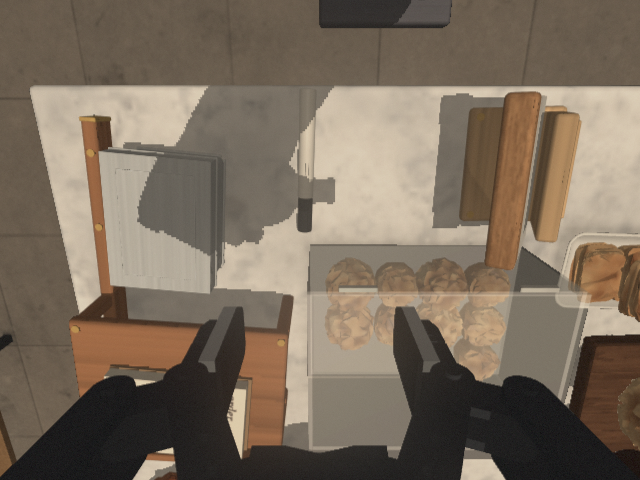

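```bash
python3 - <<'E'
import cv2
a=cv2.imread("pics/w3.png")
cv2.imwrite("pics/w3a.png",cv2.resize(a[100:350,60:310],None,fx=2.4,fy=2.4,interpolation=cv2.INTER_CUBIC))
cv2.imwrite("pics/w3b.png",cv2.resize(a[80:280,430:600],None,fx=3,fy=3,interpolation=cv2.INTER_CUBIC))
E
```

```text
(no output)
```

View pics/w3a.png

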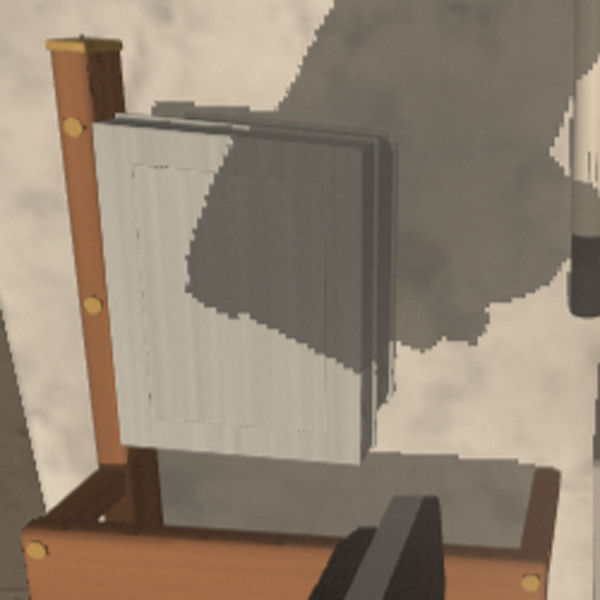

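View pics/w3b.png

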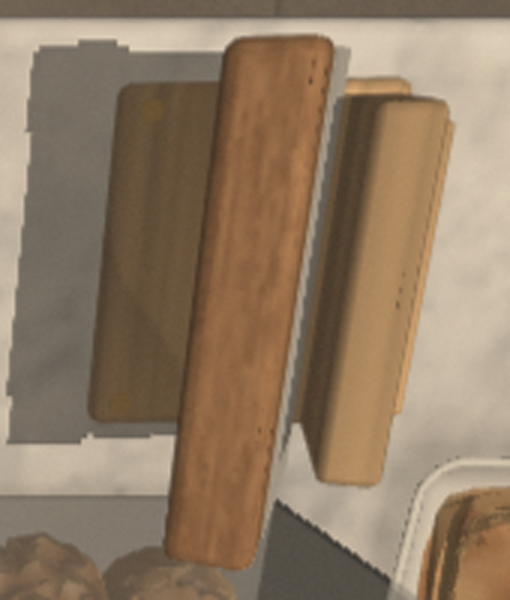

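```bash
python3 - <<'E'
from h import *
import pickle
c=pickle.load(open("pics/w3.pkl","rb")); t=eyes.calibration("top")
A=lambda x,y,z:onz(c,(60+x/2.4,100+y/2.4),z)
B=lambda x,y,z:onz(c,(430+x/3,80+y/3),z)
q=[A(*p,.0635) for p in [(94,123),(366,149),(360,464),(120,445)]]
for p in q: print(p.round(4))
print("lens",[np.linalg.norm(q[i]-q[(i+1)%4]).round(4) for i in range(4)],"center",np.mean(q,0).round(4))
d=(q[3]-q[0])+(q[2]-q[1]); print("yaw long",np.degrees(np.arctan2(d[1],d[0])).round(2)); d=(q[1]-q[0])+(q[2]-q[3]); print("yaw short",np.degrees(np.arctan2(d[1],d[0])).round(2)-90)
o1,o2=A(52,52,.028),A(98,462,.028); print("rail outer",o1.round(4),o2.round(4),np.degrees(np.arctan2(*(o2-o1)[[1,0]])).round(2)); print("inner",A(93,50,.028).round(4))
print("rail near end at z.028", A(52,47,.028).round(4),A(122,47,.028).round(4))
g=[B(*p,.1067) for p in [(226,37),(333,38),(250,569),(166,556)]]
for p in g: print(p.round(4))
print("mean",np.mean(g,0).round(4)); d=(g[3]-g[0])+(g[2]-g[1]); print("yaw",np.degrees(np.arctan2(d[1],d[0])).round(2), [np.linalg.norm(g[i]-g[(i+1)%4]).round(4) for i in range(4)])
Q=lambda x,y,z:onz(t,(250+x/5,230+y/5),z)
print("top grip",[Q(*p,.1067).round(4) for p in [(238,102),(303,102),(316,418),(252,420)]])
for s in [((22,528),(550,548))]:
  a,b=A(*s[0],.083),A(*s[1],.083); print("shelf",a.round(4),b.round(4),np.degrees(np.arctan2(*(b-a)[[0,1]])))
E
```

```text
[ 0.4118 -0.3573  0.0635]
[ 0.4204 -0.2664  0.0635]
[ 0.5392 -0.2789  0.0635]
[ 0.5313 -0.3689  0.0635]
lens [np.float64(0.0913), np.float64(0.1195), np.float64(0.0904), np.float64(0.1201)] center [ 0.4757 -0.3179  0.0635]
yaw long -5.77
yaw short -5.189999999999998
rail outer [ 0.3903 -0.3875  0.028 ] [ 0.5562 -0.4002  0.028 ] -4.38
inner [ 0.3895 -0.3724  0.028 ]
rail near end at z.028 [ 0.3885 -0.3871  0.028 ] [ 0.3885 -0.3616  0.028 ]
[ 0.3679 -0.0547  0.1067]
[ 0.3681 -0.0307  0.1067]
[ 0.4969 -0.0284  0.1067]
[ 0.4933 -0.0507  0.1067]
mean [ 0.4316 -0.0411  0.1067]
yaw 1.44 [np.float64(0.024), np.float64(0.1289), np.float64(0.0226), np.float64(0.1254)]
top grip [array([ 0.4966, -0.0224,  0.1067]), array([ 0.4962, -0.0484,  0.1067]), array([ 0.3708, -0.0516,  0.1067]), array([ 0.3704, -0.0263,  0.1067])]
shelf [ 0.5556 -0.3992  0.083 ] [ 0.5638 -0.2057  0.083 ] 2.4489223777666735
```

```bash
cat >> h.py <<'E'
PSI=np.radians(1.5)
def blockframe(psi=PSI,lean=30):
    r=np.array([np.sin(psi),-np.cos(psi),0]);Z=np.array([0,0,1.]);a=np.radians(lean)
    xs=np.cos(a)*Z+np.sin(a)*r; zs=np.cos(a)*r-np.sin(a)*Z; return xs,zs
def blockR(psi=PSI,lean=30):
    xs,zs=blockframe(psi,lean); return np.c_[np.cross(-zs,-xs),-zs,-xs]
GRIP=np.array([.432,-.036,.0967])
E
python3 - <<'E'
from h import *
xs,zs=blockframe(); M=blockR(); print(M.round(3))
rows([(GRIP+.235*xs,M,5.5),(GRIP+.175*xs,M,3),(GRIP+.155*xs,M,1)])
E
```

```text
[[-1.    -0.023 -0.013]
 [-0.026  0.866  0.5  ]
 [-0.     0.5   -0.866]]
#wp end row 4 [ 0.4351 -0.1535  0.3002]
#wp end row 6 [ 0.4343 -0.1235  0.2482]
#wp end row 8 [ 0.434  -0.1135  0.2309]
{"tx": 0.65, "ty": 0.68, "tz": 2.95, "wx": -7.5, "wy": 0.1, "wz": -0.4},
{"tx": 0.64, "ty": 0.29, "tz": 3.01, "wx": -7.5, "wy": 0.1, "wz": -0.4},
{"tx": 0.64, "ty": -0.1, "tz": 3.03, "wx": -7.5, "wy": 0.1, "wz": -0.3},
{"tx": 0.63, "ty": -0.5, "tz": 2.99, "wx": -7.5, "wy": 0.1, "wz": -0.4},
{"tx": -0.0, "ty": 0.0, "tz": 3.0, "wx": 0.0, "wy": -0.0, "wz": -0.0},
{"tx": -0.01, "ty": 0.0, "tz": 3.0, "wx": 0.0, "wy": -0.0, "wz": -0.0},
{"tx": 0.0, "ty": 0.0, "tz": 1.0, "wx": 0.0, "wy": -0.0, "wz": -0.0},
{"tx": 0.0, "ty": 0.0, "tz": 1.0, "wx": 0.0, "wy": -0.0, "wz": -0.0},
```

Emit:
carry_out(
  motion=[
    {"jaw":0.3,"tx":0.7,"ty":0.7,"tz":3.0,"wx":-7.5,"wy":0.1,"wz":-0.4},
    {"jaw":0.3,"tx":0.6,"ty":0.3,"tz":3.0,"wx":-7.5,"wy":0.1,"wz":-0.4},
    {"jaw":0.3,"tx":0.6,"ty":-0.1,"tz":3.0,"wx":-7.5,"wy":0.1,"wz":-0.4},
    {"jaw":0.3,"tx":0.6,"ty":-0.5,"tz":3.0,"wx":-7.5,"wy":0.1,"wz":-0.3},
    {"jaw":0.3,"tx":0,"ty":0,"tz":0,"wx":0,"wy":0,"wz":0},
    {"jaw":0.3,"tx":0,"ty":0,"tz":0,"wx":0,"wy":0,"wz":0},
  ],
)

```text
clock: 10.72
tcp_pos: [0.4359, -0.1536, 0.301]
orientation: [-0.003, -0.013, 0.966, 0.258]
wrist_force: [-0.3, -0.4, 0.2]
finger_gap: 0.0557
```

```bash
python3 snap.py w4; python3 -c "
from h import *
import pickle
c=pickle.load(open('pics/w4.pkl','rb'))
xs,zs=blockframe(); ys=np.cross(zs,xs)
im=cv2.imread('pics/w4.png')
for a in (-1,1):
  for b in (-1,1):
    p=proj(c,GRIP+.0115*xs+a*.065*ys+b*.011*zs); print(p.round(1)); cv2.circle(im,tuple(int(v) for v in p),3,(0,0,255),1)
cv2.imwrite('pics/w4o.png',im)"
```

```text
10.725 [ 0.4359 -0.1536  0.301 ] [-0.0032 -0.0126  0.9662  0.2576] [-0.31 -0.4   0.18] 0.0557 [-0.625  0.309 -0.287  1.31   0.408 -0.72 ]
[337.1 372.7]
[299.8 372.6]
[341.3 147. ]
[295.6 147. ]
```

View pics/w4o.png

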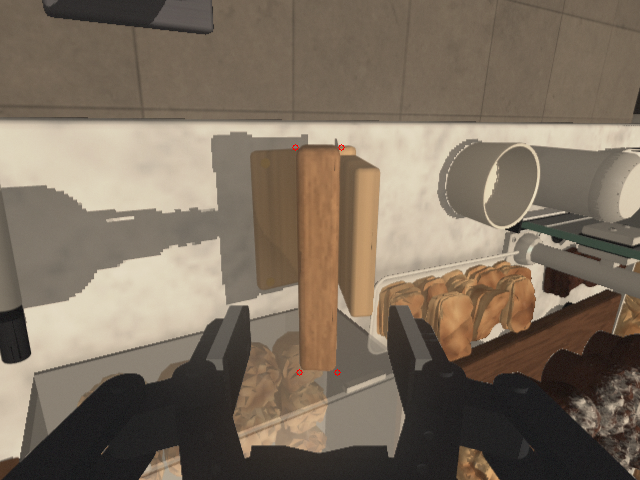

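Emit:
carry_out(
  motion=[
    {"jaw":0.3,"tx":0.1,"ty":0,"tz":3.0,"wx":0,"wy":0,"wz":0},
    {"jaw":0.2,"tx":0,"ty":0,"tz":3.0,"wx":0,"wy":0,"wz":0},
    {"jaw":0,"tx":0,"ty":0,"tz":1.5,"wx":0,"wy":0,"wz":0},
    {"jaw":-0.2,"tx":0,"ty":0,"tz":0.6,"wx":0,"wy":0,"wz":0},
    {"jaw":-0.5,"tx":0,"ty":0,"tz":0,"wx":0,"wy":0,"wz":0},
    {"jaw":-1,"tx":0,"ty":0,"tz":0,"wx":0,"wy":0,"wz":0},
    {"jaw":-1,"tx":0,"ty":0,"tz":0,"wx":0,"wy":0,"wz":0},
    {"jaw":-1,"tx":0,"ty":0,"tz":0,"wx":0,"wy":0,"wz":0},
  ],
  force=100,
)

```text
clock: 11.78
tcp_pos: [0.4338, -0.1128, 0.2311]
orientation: [-0.003, -0.013, 0.966, 0.258]
wrist_force: [-0.5, -3.0, 5.6]
finger_gap: 0.0207
```

```bash
python3 snap.py w5
```

```text
11.775 [ 0.4338 -0.1128  0.2311] [-0.0026 -0.013   0.966   0.2584] [-0.55 -2.96  5.6 ] 0.0207 [-0.555  0.341 -0.434  1.101  0.431 -0.65 ]
```

View pics/w5.png

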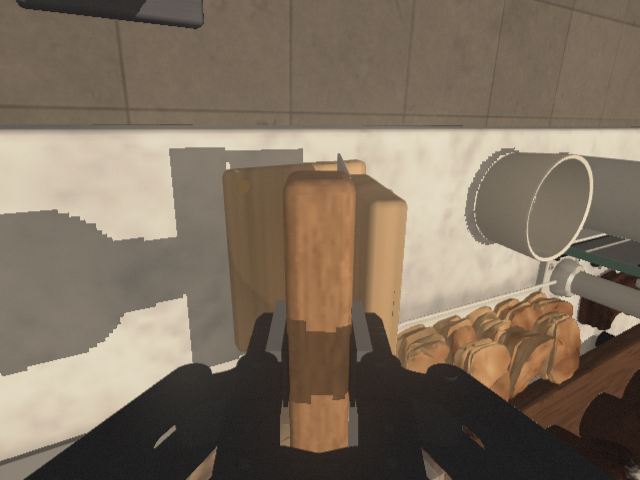

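```bash
cat >> h.py <<'E'
EDGE=np.array([0,.010,.2355])
RO=np.array([.558,-.386,0]); RY=np.radians(-4.3)
U=np.array([np.cos(RY),np.sin(RY),0]); V=np.array([-np.sin(RY),np.cos(RY),0])
def rack(p): return RO+p[0]*U+p[1]*V+np.array([0,0,p[2]])
def torack(p): d=np.asarray(p)-RO; return np.array([d@U,d@V,d[2]])
def toolR(fwd,lean,yoff):
    """fwd: horizontal unit dir of push; lean deg; yoff=+1 tool y along fwd (blade leading), -1 trailing"""
    a=np.radians(lean); Z=np.array([0,0,1.]); f=fwd/np.linalg.norm(fwd)
    tz=np.sin(a)*f-np.cos(a)*Z; ty=yoff*(np.cos(a)*f+np.sin(a)*Z); return np.c_[np.cross(ty,tz),ty,tz]
def tcpfor(edge,M): return np.asarray(edge)-M@EDGE
def edgenow():
    r,p=Rm(); return p+r.apply(EDGE)
E
python3 - <<'E'
from h import *
import pickle
c=pickle.load(open("pics/w3.pkl","rb"))
for p in [(310,245),(308,292),(520,245)]: print(p,onz(c,p,0).round(3),onz(c,p,.132).round(3))
r,p=Rm()
M=toolR(-V,15,-1); xs,zs=blockframe()
e1=torack([0,0,0])
E0=rack((-.0872-.014,.0617+.043+.040,.025)); print("edge start",E0)
print(tcpfor(E0,M))
Mb=r.as_matrix()
up=p+.095*(-Mb[:,2])
w=[(up,Mb,3.5)]
hi=tcpfor(E0+[0,0,.15],M)
w+=[((.43,-.17,.40),toolR(-V,-5,-1),5),(hi,M,5.5),(tcpfor(E0+[0,0,.03],M),M,5.5),(tcpfor(E0,M),M,2)]
rows(w)
E
```

```text
(310, 245) [ 0.515 -0.189  0.   ] [ 0.468 -0.186  0.132]
(308, 292) [ 0.569 -0.191  0.   ] [ 0.504 -0.187  0.132]
(520, 245) [0.515 0.032 0.   ] [ 0.468 -0.04   0.132]
edge start [ 0.46793429 -0.23411946  0.025     ]
[ 0.47178014 -0.18297122  0.25506372]
#wp end row 3 [ 0.435  -0.1602  0.3134]
#wp end row 6 [ 0.43 -0.17  0.4 ]
#wp end row 9 [ 0.4718 -0.183   0.405 ]
#wp end row 12 [ 0.4718 -0.183   0.285 ]
#wp end row 14 [ 0.4718 -0.183   0.255 ]
{"tx": 0.0, "ty": -0.0, "tz": -3.17, "wx": -0.0, "wy": 0.0, "wz": -0.0},
{"tx": -0.0, "ty": -0.0, "tz": -3.16, "wx": -0.0, "wy": 0.0, "wz": -0.0},
{"tx": 0.0, "ty": -0.0, "tz": -3.17, "wx": -0.0, "wy": 0.0, "wz": -0.0},
{"tx": 0.17, "ty": 1.16, "tz": -2.66, "wx": 8.3, "wy": -0.6, "wz": 1.9},
{"tx": 0.17, "ty": 0.76, "tz": -2.8, "wx": 8.3, "wy": -0.5, "wz": 1.9},
{"tx": 0.17, "ty": 0.34, "tz": -2.89, "wx": 8.3, "wy": -0.6, "wz": 1.8},
{"tx": -1.42, "ty": -0.31, "tz": -0.2, "wx": 6.7, "wy": 0.0, "wz": 0.0},
{"tx": -1.42, "ty": -0.33, "tz": -0.16, "wx": 6.7, "wy": 0.0, "wz": 0.0},
{"tx": -1.43, "ty": -0.35, "tz": -0.11, "wx": 6.6, "wy": 0.0, "wz": 0.0},
{"tx": 0.0, "ty": 1.03, "tz": 3.86, "wx": 0.0, "wy": 0.0, "wz": 0.0},
{"tx": 0.0, "ty": 1.03, "tz": 3.86, "wx": 0.0, "wy": 0.0, "wz": 0.0},
{"tx": 0.01, "ty": 1.04, "tz": 3.87, "wx": 0.0, "wy": 0.0, "wz": 0.0},
{"tx": -0.0, "ty": 0.39, "tz": 1.45, "wx": 0.0, "wy": 0.0, "wz": 0.0},
{"tx": -0.0, "ty": 0.38, "tz": 1.45, "wx": 0.0, "wy": 0.0, "wz": 0.0},
```

Emit:
carry_out(
  motion=[
    {"jaw":-1,"tx":0,"ty":0,"tz":-1.5,"wx":0,"wy":0,"wz":0},
    {"jaw":-1,"tx":0,"ty":0,"tz":-2.5,"wx":0,"wy":0,"wz":0},
    {"jaw":-1,"tx":0,"ty":0,"tz":-3,"wx":0,"wy":0,"wz":0},
    {"jaw":-1,"tx":0,"ty":0,"tz":-3,"wx":0,"wy":0,"wz":0},
    {"jaw":-1,"tx":0,"ty":0,"tz":0,"wx":0,"wy":0,"wz":0},
  ],
)

```text
clock: 12.45
tcp_pos: [0.4351, -0.1631, 0.3179]
orientation: [-0.002, -0.013, 0.966, 0.258]
wrist_force: [-0.1, -0.1, -2.5]
finger_gap: 0.0206
```

```bash
python3 snap.py w6; python3 snap.py s6 scene
```

```text
12.45 [ 0.4351 -0.1631  0.3179] [-0.0024 -0.0126  0.9661  0.2579] [-0.1  -0.14 -2.48] 0.0206 [-0.642  0.302 -0.251  1.358  0.403 -0.738]
12.5 [ 0.4347 -0.1624  0.3168] [-0.0033 -0.0127  0.9659  0.2586] [-0.62 -0.26 -1.8 ] 0.0206 [-0.641  0.303 -0.253  1.357  0.403 -0.738]
```

View pics/w6.png

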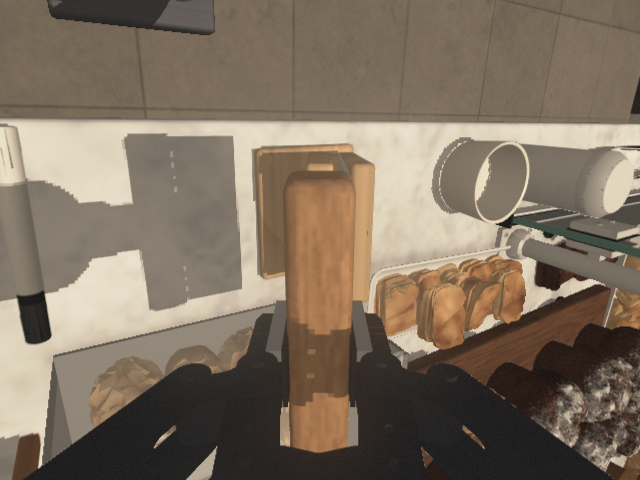

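View pics/s6.png

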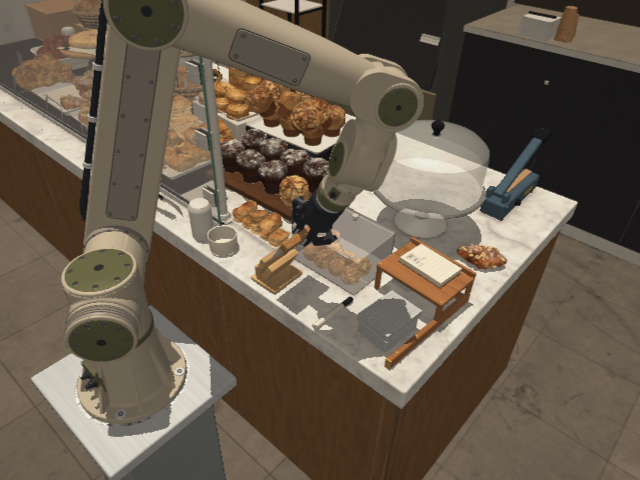

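Scraper is out and held the same as at the grasp. Now to the side-push start.

```bash
python3 - <<'E'
from h import *
M=toolR(-V,15,-1)
E0=rack((-.0872-.014,.0617+.043+.030,.025)); print("edge start",E0)
hi=tcpfor(E0+[0,0,.14],M)
w=[((.43,-.175,.40),toolR(-V,-5,-1),5),(hi,M,5.5),(tcpfor(E0+[0,0,.02],M),M,6),(tcpfor(E0,M),M,2)]
rows(w)
E
```

```text
edge start [ 0.4671845  -0.24409132  0.025     ]
#wp end row 3 [ 0.43  -0.175  0.4  ]
#wp end row 6 [ 0.471  -0.193   0.3951]
#wp end row 9 [ 0.471  -0.1929  0.2751]
#wp end row 11 [ 0.471  -0.1929  0.255 ]
{"tx": 0.16, "ty": 1.02, "tz": -2.64, "wx": 8.3, "wy": -0.6, "wz": 1.9},
{"tx": 0.16, "ty": 0.63, "tz": -2.76, "wx": 8.4, "wy": -0.6, "wz": 1.8},
{"tx": 0.14, "ty": 0.21, "tz": -2.82, "wx": 8.3, "wy": -0.6, "wz": 1.9},
{"tx": -1.41, "ty": -0.5, "tz": 0.12, "wx": 6.7, "wy": -0.0, "wz": 0.0},
{"tx": -1.41, "ty": -0.49, "tz": 0.18, "wx": 6.7, "wy": -0.0, "wz": 0.0},
{"tx": -1.4, "ty": -0.47, "tz": 0.23, "wx": 6.6, "wy": -0.0, "wz": 0.0},
{"tx": -0.0, "ty": 1.04, "tz": 3.86, "wx": 0.0, "wy": -0.0, "wz": 0.0},
{"tx": -0.0, "ty": 1.03, "tz": 3.87, "wx": 0.0, "wy": -0.0, "wz": 0.0},
{"tx": -0.01, "ty": 1.04, "tz": 3.86, "wx": 0.0, "wy": -0.0, "wz": 0.0},
{"tx": -0.0, "ty": 0.26, "tz": 0.97, "wx": 0.0, "wy": -0.0, "wz": 0.0},
{"tx": -0.0, "ty": 0.26, "tz": 0.97, "wx": 0.0, "wy": -0.0, "wz": 0.0},
```

Emit:
carry_out(
  motion=[
    {"jaw":-1,"tx":0.2,"ty":1.0,"tz":-2.6,"wx":8.3,"wy":-0.6,"wz":1.9},
    {"jaw":-1,"tx":0.2,"ty":0.6,"tz":-2.8,"wx":8.3,"wy":-0.6,"wz":1.9},
    {"jaw":-1,"tx":0.1,"ty":0.2,"tz":-2.8,"wx":8.3,"wy":-0.6,"wz":1.9},
    {"jaw":-1,"tx":-1.4,"ty":-0.5,"tz":0.1,"wx":6.7,"wy":0,"wz":0},
    {"jaw":-1,"tx":-1.4,"ty":-0.5,"tz":0.2,"wx":6.7,"wy":0,"wz":0},
    {"jaw":-1,"tx":-1.4,"ty":-0.5,"tz":0.2,"wx":6.7,"wy":0,"wz":0},
    {"jaw":-1,"tx":0,"ty":1.0,"tz":3.9,"wx":0,"wy":0,"wz":0},
    {"jaw":-1,"tx":0,"ty":1.0,"tz":3.9,"wx":0,"wy":0,"wz":0},
    {"jaw":-1,"tx":0,"ty":1.0,"tz":3.5,"wx":0,"wy":0,"wz":0},
    {"jaw":-1,"tx":0,"ty":0,"tz":0,"wx":0,"wy":0,"wz":0},
  ],
)

```text
clock: 13.8
tcp_pos: [0.4682, -0.1925, 0.2746]
orientation: [-0.009, 0.037, 0.991, -0.128]
wrist_force: [0.3, 1.0, -0.7]
finger_gap: 0.0209
```

```bash
python3 snap.py w7; python3 -c "
from h import *
e=edgenow();print(e,torack(e)); r,p=Rm(); print(r.as_matrix().round(3)); print(toolR(-V,15,-1).round(3))
s=Rm()"
```

```text
13.8 [ 0.4682 -0.1925  0.2746] [-0.0094  0.0369  0.991  -0.1281] [ 0.27  1.01 -0.72] 0.0209 [-0.489  0.228 -0.415  0.83  -0.239 -0.426]
[ 0.46431545 -0.24384232  0.04677384] [-0.10407964  0.13473318  0.04677384]
[[-0.997  0.072 -0.024]
 [ 0.076  0.964 -0.256]
 [ 0.005 -0.257 -0.966]]
[[-0.997  0.072 -0.019]
 [ 0.075  0.963 -0.258]
 [ 0.    -0.259 -0.966]]
```

View pics/w7.png

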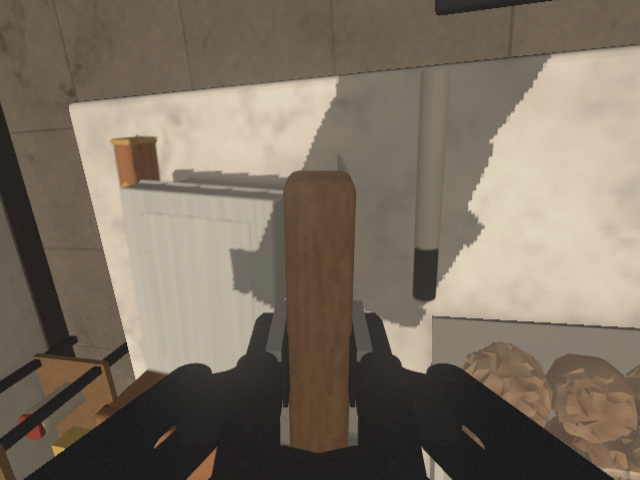

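Emit:
carry_out(
  motion=[
    {"jaw":-1,"tx":0,"ty":0.3,"tz":1.1,"wx":0,"wy":0,"wz":0},
    {"jaw":-1,"tx":0,"ty":0.3,"tz":1.0,"wx":0,"wy":0,"wz":0},
    {"jaw":-1,"tx":0,"ty":-1.35,"tz":0.36,"wx":0,"wy":0,"wz":0},
    {"jaw":-1,"tx":0,"ty":-1.15,"tz":0.31,"wx":0,"wy":0,"wz":0},
    {"jaw":-1,"tx":0,"ty":-0.4,"tz":0.1,"wx":0,"wy":0,"wz":0},
    {"jaw":-1,"tx":0,"ty":-0.4,"tz":0.1,"wx":0,"wy":0,"wz":0},
    {"jaw":-1,"tx":0,"ty":-0.4,"tz":0.1,"wx":0,"wy":0,"wz":0},
    {"jaw":-1,"tx":0,"ty":-0.4,"tz":0.1,"wx":0,"wy":0,"wz":0},
  ],
)

```text
clock: 14.85
tcp_pos: [0.4673, -0.2363, 0.2574]
orientation: [-0.005, 0.038, 0.991, -0.13]
wrist_force: [0.8, 2.5, 0.1]
finger_gap: 0.0209
```

```bash
python3 snap.py w8; python3 -c "
from h import *
e=edgenow();print(e,torack(e)); s=get_state(); print(s['wrist_force']@U,s['wrist_force']@V)"
```

```text
14.85 [ 0.4673 -0.2363  0.2574] [-0.005   0.0377  0.9907 -0.1305] [0.82 2.46 0.13] 0.0209 [-0.566  0.263 -0.417  0.765 -0.231 -0.504]
[ 0.46334129 -0.28812626  0.02741595] [-0.10173071  0.09050085  0.02741595]
0.5569794659745102 2.3687857359639586
```

View pics/w8.png

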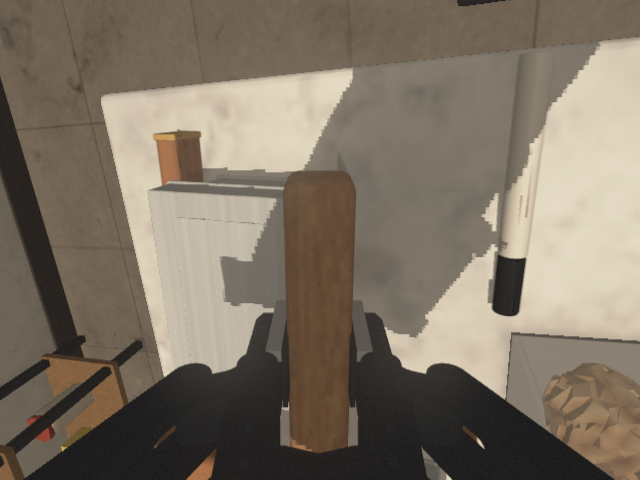

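Emit:
carry_out(
  motion=[
    {"jaw":-1,"tx":0,"ty":-0.2,"tz":0.05,"wx":0,"wy":0,"wz":0},
    {"jaw":-1,"tx":0,"ty":-0.2,"tz":0.05,"wx":0,"wy":0,"wz":0},
    {"jaw":-1,"tx":0,"ty":0,"tz":0,"wx":0,"wy":0,"wz":0},
  ],
)

```text
clock: 15.28
tcp_pos: [0.4669, -0.2406, 0.2574]
orientation: [-0.005, 0.038, 0.991, -0.131]
wrist_force: [0.3, 1.8, -1.6]
finger_gap: 0.0203
```

```bash
cat > e.py <<'E'
from h import *
e=edgenow();s=get_state(); print(s['clock'],torack(e).round(4),"F",(s['wrist_force']@U).round(2),(s['wrist_force']@V).round(2),s['wrist_force'][2].round(2))
E
python3 e.py
```

```text
15.275 [-0.1019  0.0867  0.0273] F 0.22 1.8 -1.58
```

Emit:
carry_out(
  motion=[
    {"jaw":-1,"tx":0,"ty":-0.2,"tz":0.05,"wx":0,"wy":0,"wz":0},
    {"jaw":-1,"tx":0,"ty":0,"tz":0,"wx":0,"wy":0,"wz":0},
  ],
)

```text
clock: 15.52
tcp_pos: [0.4668, -0.2427, 0.2574]
orientation: [-0.005, 0.038, 0.991, -0.131]
wrist_force: [0.4, 2.5, -1.5]
finger_gap: 0.0207
```

```bash
python3 e.py
```

```text
15.525 [-0.1019  0.0847  0.0274] F 0.25 2.53 -1.54
```

Emit:
carry_out(
  motion=[
    {"jaw":-1,"tx":0,"ty":-0.2,"tz":0.05,"wx":0,"wy":0,"wz":0},
    {"jaw":-1,"tx":0,"ty":0,"tz":0,"wx":0,"wy":0,"wz":0},
  ],
)

```text
clock: 15.78
tcp_pos: [0.4665, -0.244, 0.2574]
orientation: [-0.005, 0.038, 0.991, -0.13]
wrist_force: [-0.3, 4.9, 0.0]
finger_gap: 0.0205
```

Emit:
carry_out(
  motion=[
    {"jaw":-1,"tx":0,"ty":-0.2,"tz":0.05,"wx":0,"wy":0,"wz":0},
    {"jaw":-1,"tx":0,"ty":0,"tz":0,"wx":0,"wy":0,"wz":0},
  ],
)

```text
clock: 16.02
tcp_pos: [0.4663, -0.2451, 0.2573]
orientation: [-0.005, 0.037, 0.991, -0.128]
wrist_force: [0.8, 9.6, 3.6]
finger_gap: 0.0203
```

```bash
python3 e.py; python3 snap.py w9
```

```text
16.025 [-0.102   0.0835  0.027 ] F 0.11 9.66 3.59
16.025 [ 0.4663 -0.2451  0.2573] [-0.0049  0.0369  0.9911 -0.1281] [0.84 9.63 3.59] 0.0203 [-0.582  0.268 -0.411  0.765 -0.224 -0.522]
```

View pics/w9.png

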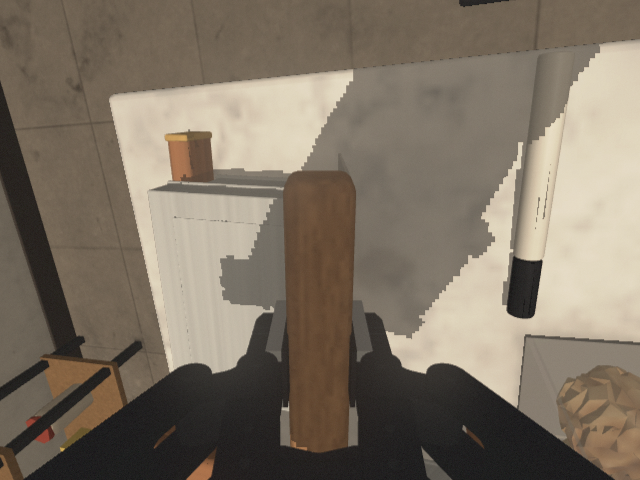

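```bash
sed -i 's/^RO=.*/RO=np.array([.558,-.386,0])-.0025*np.array([.0750,.9972,0])/' h.py; python3 - <<'E'
from h import *
r,p=Rm(); M0=r.as_matrix()
e=edgenow(); print(torack(e))
M=toolR(U,28,1)
w=[(p+.025*V,M0,2.5),(p+.02*V+[0,0,.14],M0,5),]
Es=rack((-.172,.067,.026)); print("target tcp",tcpfor(Es,M), "edge",Es)
w+=[(tcpfor(Es+[-.0,0,.10],M),M,6),(tcpfor(Es,M),M,5)]
rows(w)
E
```

```text
Traceback (most recent call last):
  File "h.py", line 47, in <module>
    U=np.array([np.cos(RY),np.sin(RY),0]); V=np.array([-np.sin(RY),np.cos(RY),0])
                       ^^
NameError: name 'RY' is not defined. Did you mean: 'R'?
```

```bash
sed -i 's/^U=/RY=np.radians(-4.3)\nU=/' h.py; python3 - <<'E'
from h import *
r,p=Rm(); M0=r.as_matrix()
e=edgenow(); print(torack(e))
M=toolR(U,28,1)
w=[(p+.025*V,M0,2.5),(p+.02*V+[0,0,.14],M0,5),]
Es=rack((-.172,.067,.026)); print("target tcp",tcpfor(Es,M), "edge",Es)
w+=[(tcpfor(Es+[-.0,0,.10],M),M,6),(tcpfor(Es,M),M,5)]
rows(w)
E
```

```text
[-0.10205795  0.08598118  0.02700609]
target tcp [ 0.27226627 -0.29983354  0.22923944] edge [ 0.39132023 -0.30878526  0.026     ]
#wp end row 1 [ 0.4682 -0.2201  0.2573]
#wp end row 4 [ 0.4679 -0.2251  0.3973]
#wp end row 14 [ 0.2723 -0.2999  0.3292]
#wp end row 16 [ 0.2722 -0.2999  0.2293]
{"tx": -0.0, "ty": 2.42, "tz": -0.64, "wx": -0.0, "wy": 0.0, "wz": 0.0},
{"tx": 0.0, "ty": -1.35, "tz": -4.47, "wx": -0.0, "wy": 0.0, "wz": 0.0},
{"tx": 0.0, "ty": -1.35, "tz": -4.47, "wx": -0.0, "wy": 0.0, "wz": 0.0},
{"tx": 0.0, "ty": -1.35, "tz": -4.47, "wx": -0.0, "wy": 0.0, "wz": 0.0},
{"tx": 1.89, "ty": -0.69, "tz": 0.89, "wx": -3.3, "wy": -1.1, "wz": 9.1},
{"tx": 1.77, "ty": -1.03, "tz": 0.8, "wx": -3.3, "wy": -1.1, "wz": 9.1},
{"tx": 1.6, "ty": -1.34, "tz": 0.7, "wx": -3.3, "wy": -1.0, "wz": 9.1},
{"tx": 1.38, "ty": -1.61, "tz": 0.59, "wx": -3.4, "wy": -1.1, "wz": 9.1},
{"tx": 1.11, "ty": -1.84, "tz": 0.46, "wx": -3.3, "wy": -1.0, "wz": 9.1},
{"tx": 0.81, "ty": -2.02, "tz": 0.33, "wx": -3.4, "wy": -1.1, "wz": 9.1},
{"tx": 0.48, "ty": -2.14, "tz": 0.2, "wx": -3.3, "wy": -1.0, "wz": 9.1},
{"tx": 0.14, "ty": -2.2, "tz": 0.07, "wx": -3.4, "wy": -1.1, "wz": 9.2},
{"tx": -0.21, "ty": -2.19, "tz": -0.07, "wx": -3.3, "wy": -1.0, "wz": 9.1},
{"tx": -0.56, "ty": -2.13, "tz": -0.18, "wx": -3.4, "wy": -1.1, "wz": 9.2},
{"tx": 0.0, "ty": -2.35, "tz": 4.41, "wx": 0.0, "wy": 0.0, "wz": -0.0},
{"tx": 0.0, "ty": -2.35, "tz": 4.41, "wx": 0.0, "wy": 0.0, "wz": -0.0},
```

Emit:
carry_out(
  motion=[
    {"jaw":-1,"tx":0,"ty":2.4,"tz":-0.6,"wx":0,"wy":0,"wz":0},
    {"jaw":-1,"tx":0,"ty":-1.2,"tz":-4.5,"wx":0,"wy":0,"wz":0},
    {"jaw":-1,"tx":0,"ty":-1.4,"tz":-4.5,"wx":0,"wy":0,"wz":0},
    {"jaw":-1,"tx":0,"ty":-1.4,"tz":-4.5,"wx":0,"wy":0,"wz":0},
    {"jaw":-1,"tx":1.9,"ty":-0.7,"tz":0.9,"wx":-3.3,"wy":-1.1,"wz":9.1},
    {"jaw":-1,"tx":1.8,"ty":-1.0,"tz":0.8,"wx":-3.3,"wy":-1.1,"wz":9.1},
    {"jaw":-1,"tx":1.6,"ty":-1.3,"tz":0.7,"wx":-3.3,"wy":-1.0,"wz":9.1},
    {"jaw":-1,"tx":1.4,"ty":-1.6,"tz":0.6,"wx":-3.4,"wy":-1.1,"wz":9.1},
    {"jaw":-1,"tx":1.1,"ty":-1.8,"tz":0.5,"wx":-3.3,"wy":-1.0,"wz":9.1},
    {"jaw":-1,"tx":0.8,"ty":-2.0,"tz":0.3,"wx":-3.4,"wy":-1.1,"wz":9.1},
    {"jaw":-1,"tx":0.5,"ty":-2.1,"tz":0.2,"wx":-3.3,"wy":-1.0,"wz":9.1},
    {"jaw":-1,"tx":0.1,"ty":-2.2,"tz":0.1,"wx":-3.4,"wy":-1.1,"wz":9.2},
    {"jaw":-1,"tx":-0.2,"ty":-2.2,"tz":-0.1,"wx":-3.3,"wy":-1.0,"wz":9.1},
    {"jaw":-1,"tx":-0.6,"ty":-2.1,"tz":-0.2,"wx":-3.4,"wy":-1.1,"wz":9.2},
    {"jaw":-1,"tx":0,"ty":0,"tz":0,"wx":0,"wy":0,"wz":0},
  ],
)

```text
clock: 17.95
tcp_pos: [0.2718, -0.2999, 0.3299]
orientation: [0.179, 0.713, 0.659, 0.162]
wrist_force: [0.1, 0.2, -1.0]
finger_gap: 0.0205
```

```bash
python3 e.py; python3 snap.py w10; python3 - <<'E'
from h import *
r,p=Rm(); M0=r.as_matrix(); M=toolR(U,28,1); print(M0.round(3)); print(M.round(3))
Es=rack((-.175,.067,.026))
rows([(tcpfor(Es+[0,0,.05],M),M,5),(tcpfor(Es,M),M,3)])
E
```

```text
17.95 [-0.1727  0.065   0.1265] F 0.04 0.21 -0.98
17.95 [ 0.2718 -0.2999  0.3299] [0.1794 0.7127 0.6587 0.1615] [ 0.06  0.21 -0.98] 0.0205 [-1.167 -0.109 -0.669  0.764  0.425  0.536]
[[ 0.078  0.881  0.467]
 [ 0.997 -0.066 -0.042]
 [-0.007  0.469 -0.883]]
[[ 0.075  0.88   0.468]
 [ 0.997 -0.066 -0.035]
 [-0.     0.469 -0.883]]
#wp end row 2 [ 0.2693 -0.2996  0.2792]
#wp end row 4 [ 0.2693 -0.2996  0.2292]
{"tx": 0.02, "ty": -1.34, "tz": 2.18, "wx": -0.0, "wy": 0.2, "wz": 0.0},
{"tx": 0.01, "ty": -1.34, "tz": 2.18, "wx": -0.1, "wy": 0.2, "wz": 0.0},
{"tx": 0.0, "ty": -1.17, "tz": 2.21, "wx": 0.0, "wy": 0.0, "wz": 0.0},
{"tx": 0.0, "ty": -1.18, "tz": 2.2, "wx": 0.0, "wy": 0.0, "wz": 0.0},
```

View pics/w10.png

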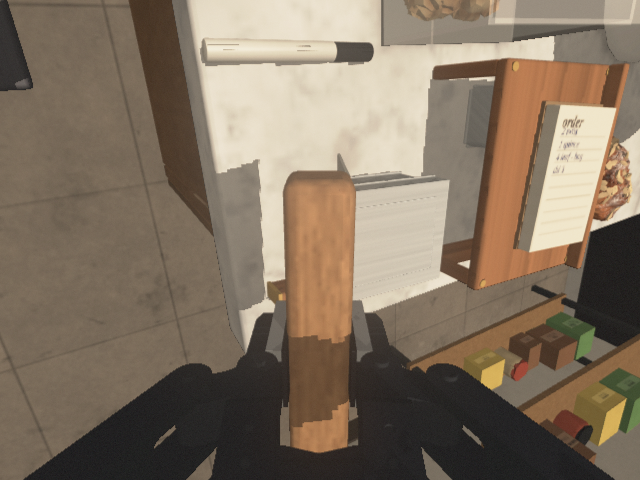

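Emit:
carry_out(
  motion=[
    {"jaw":-1,"tx":0.2,"ty":-1.35,"tz":2.2,"wx":0,"wy":0.2,"wz":0},
    {"jaw":-1,"tx":0,"ty":-1.35,"tz":2.2,"wx":-0.1,"wy":0.2,"wz":0},
    {"jaw":-1,"tx":0,"ty":-1.2,"tz":2.2,"wx":0,"wy":0,"wz":0},
    {"jaw":-1,"tx":0,"ty":-1.15,"tz":2.2,"wx":0,"wy":0,"wz":0},
    {"jaw":-1,"tx":0,"ty":0,"tz":0,"wx":0,"wy":0,"wz":0},
  ],
)

```text
clock: 18.62
tcp_pos: [0.2704, -0.2965, 0.2276]
orientation: [0.176, 0.711, 0.661, 0.166]
wrist_force: [-0.4, 0.2, -0.8]
finger_gap: 0.0203
```

```bash
python3 e.py; python3 snap.py w11; python3 - <<'E'
from h import *
r,p=Rm(); M0=r.as_matrix(); M=toolR(U,28,1); print((R.from_matrix(M0).inv()*R.from_matrix(M)).as_rotvec(degrees=True)); print(M.T@U, M.T@V)
E
```

```text
18.625 [-0.1741  0.0713  0.0244] F -0.37 0.18 -0.83
18.625 [ 0.2704 -0.2965  0.2276] [0.1758 0.7105 0.6608 0.166 ] [-0.35  0.2  -0.83] 0.0203 [-1.17   0.021 -0.843  0.472  0.433  0.525]
[ 0.06664223 -0.17804861  0.11224611]
[2.31578526e-17 8.82947593e-01 4.69471563e-01] [ 1.00000000e+00 -2.57724181e-18 -7.72656796e-18]
```

View pics/w11.png

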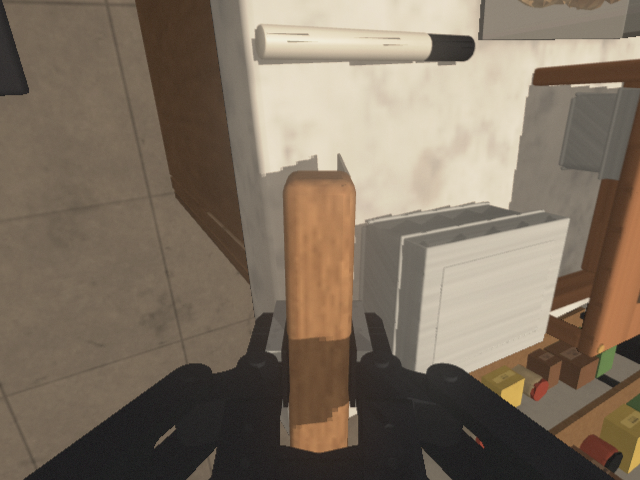

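Emit:
carry_out(
  motion=[
    {"jaw":-1,"tx":0,"ty":1.1,"tz":0.6,"wx":0,"wy":0,"wz":0},
    {"jaw":-1,"tx":0,"ty":0.9,"tz":0.45,"wx":0,"wy":0,"wz":0},
    {"jaw":-1,"tx":0,"ty":0.4,"tz":0.2,"wx":0,"wy":0,"wz":0},
    {"jaw":-1,"tx":0,"ty":0.4,"tz":0.2,"wx":0,"wy":0,"wz":0},
    {"jaw":-1,"tx":0,"ty":0.4,"tz":0.2,"wx":0,"wy":0,"wz":0},
  ],
)

```text
clock: 19.3
tcp_pos: [0.306, -0.2998, 0.2292]
orientation: [0.177, 0.711, 0.66, 0.166]
wrist_force: [-3.1, 0.0, 0.1]
finger_gap: 0.0209
```

```bash
python3 e.py; python3 snap.py w12; python3 snap.py t12 top
```

```text
19.3 [-0.1381  0.0699  0.0261] F -3.08 -0.23 0.07
19.3 [ 0.306  -0.2998  0.2292] [0.1772 0.7113 0.6598 0.1655] [-3.08  0.    0.07] 0.0209 [-1.085  0.057 -0.805  0.434  0.411  0.618]
19.35 [ 0.3064 -0.3     0.2293] [0.1775 0.7111 0.6598 0.1658] [-0.58 -0.13 -2.26] 0.0206 [-1.085  0.057 -0.804  0.434  0.411  0.619]
```

View pics/w12.png

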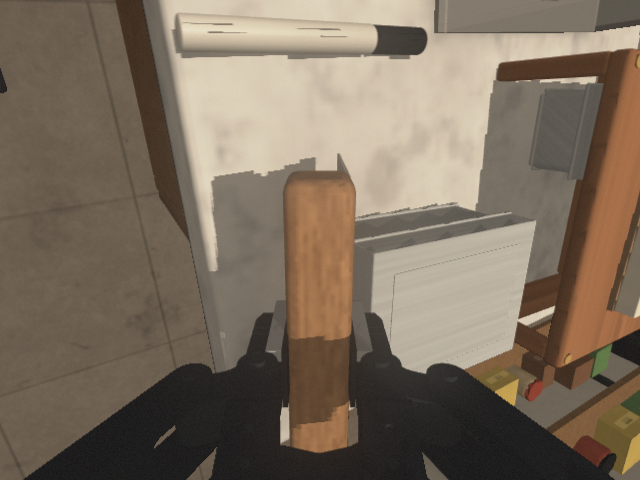

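View pics/t12.png

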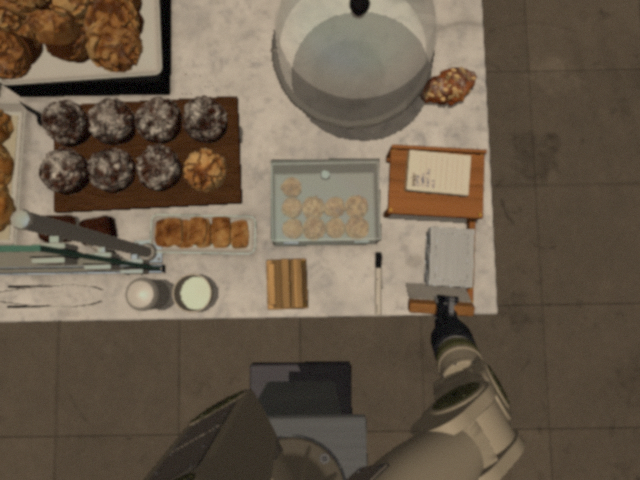

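```bash
python3 - <<'E'
import cv2
a=cv2.imread("pics/t12.png")
cv2.imwrite("pics/t12z.png",cv2.resize(a[200:330,395:495],None,fx=6,fy=4.6,interpolation=cv2.INTER_CUBIC))
E
```

```text
(no output)
```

View pics/t12z.png

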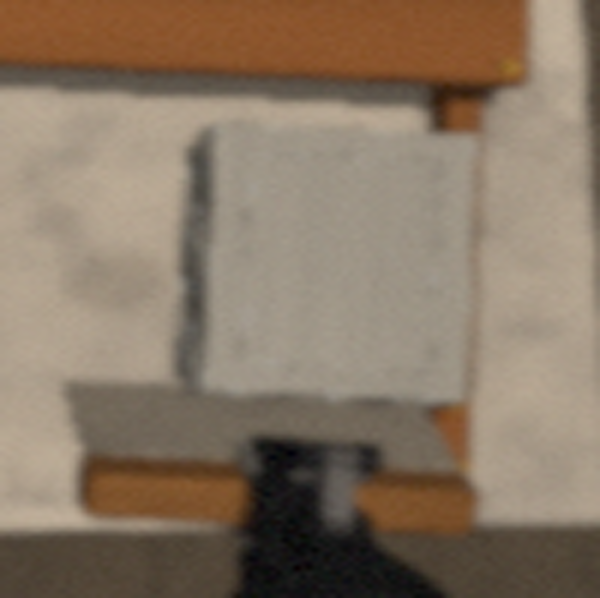

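```bash
python3 - <<'E'
from h import *
import pickle
c=pickle.load(open("pics/t12.pkl","rb"))
Z=lambda x,y,z:torack(onz(c,(395+x/6,200+y/4.6),z)).round(4)
for p in [(466,400),(476,138),(213,126),(205,392)]: print(Z(*p,.064))
print("rail outer",Z(483,120,.028),Z(468,460,.028),"inner",Z(436,120,.028))
E
```

```text
[-0.1392 -0.0022  0.064 ]
[-0.0211 -0.0021  0.064 ]
[-0.021   0.0889  0.064 ]
[-0.1409  0.0871  0.064 ]
rail outer [-0.0079 -0.0141  0.028 ] [-0.1655 -0.0134  0.028 ] inner [-0.0089  0.0027  0.028 ]
```

Emit:
carry_out(
  motion=[
    {"jaw":-1,"tx":0,"ty":0.7,"tz":0.37,"wx":0,"wy":0,"wz":0},
    {"jaw":-1,"tx":0,"ty":0.7,"tz":0.37,"wx":0,"wy":0,"wz":0},
    {"jaw":-1,"tx":0,"ty":0.7,"tz":0.37,"wx":0,"wy":0,"wz":0},
    {"jaw":-1,"tx":0,"ty":0.7,"tz":0.37,"wx":0,"wy":0,"wz":0},
    {"jaw":-1,"tx":0,"ty":0.7,"tz":0.37,"wx":0,"wy":0,"wz":0},
    {"jaw":-1,"tx":0,"ty":0.7,"tz":0.37,"wx":0,"wy":0,"wz":0},
  ],
)

```text
clock: 20.15
tcp_pos: [0.354, -0.3035, 0.2295]
orientation: [0.178, 0.711, 0.66, 0.166]
wrist_force: [-2.3, 0.7, -2.3]
finger_gap: 0.0207
```

```bash
python3 e.py; python3 snap.py t13 top;python3 - <<'E'
import cv2
a=cv2.imread("pics/t13.png")
cv2.imwrite("pics/t13z.png",cv2.resize(a[180:310,395:495],None,fx=6,fy=4.6,interpolation=cv2.INTER_CUBIC))
E
```

```text
20.15 [-0.0897  0.0699  0.0265] F -2.39 0.55 -2.35
20.15 [ 0.354  -0.3035  0.2295] [0.1776 0.7109 0.6599 0.1661] [-2.34  0.73 -2.35] 0.0207 [-0.985  0.113 -0.745  0.397  0.383  0.721]
```

View pics/t13z.png

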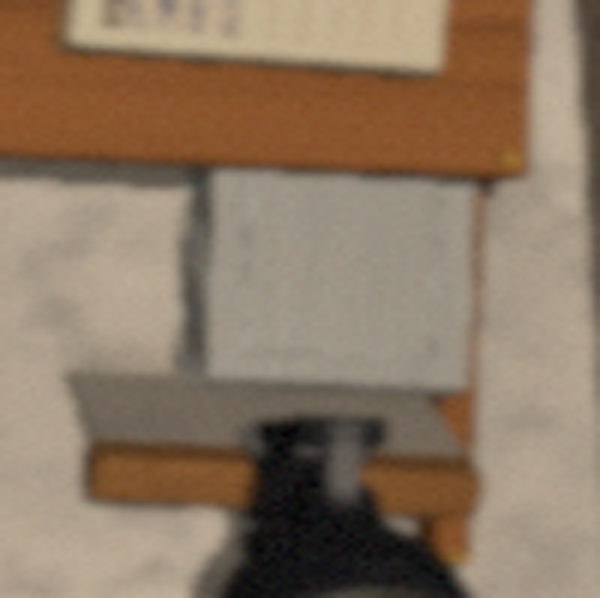

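Emit:
carry_out(
  motion=[
    {"jaw":-1,"tx":0,"ty":0.7,"tz":0.37,"wx":0,"wy":0,"wz":0},
    {"jaw":-1,"tx":0,"ty":0.7,"tz":0.37,"wx":0,"wy":0,"wz":0},
    {"jaw":-1,"tx":0,"ty":0.7,"tz":0.37,"wx":0,"wy":0,"wz":0},
    {"jaw":-1,"tx":0,"ty":0.7,"tz":0.37,"wx":0,"wy":0,"wz":0},
    {"jaw":-1,"tx":0,"ty":0.7,"tz":0.37,"wx":0,"wy":0,"wz":0},
    {"jaw":-1,"tx":0,"ty":0.7,"tz":0.37,"wx":0,"wy":0,"wz":0},
    {"jaw":-1,"tx":0,"ty":0.7,"tz":0.37,"wx":0,"wy":0,"wz":0},
  ],
)

```text
clock: 21.08
tcp_pos: [0.4092, -0.3076, 0.2297]
orientation: [0.178, 0.711, 0.66, 0.166]
wrist_force: [-1.8, -0.1, -2.1]
finger_gap: 0.0208
```

```bash
python3 e.py; python3 snap.py t14 top; python3 snap.py s14 scene;python3 - <<'E'
import cv2
a=cv2.imread("pics/t14.png")
cv2.imwrite("pics/t14z.png",cv2.resize(a[180:310,395:495],None,fx=6,fy=4.6,interpolation=cv2.INTER_CUBIC))
b=cv2.imread("pics/s14.png")
cv2.imwrite("pics/s14z.png",cv2.resize(b[200:390,320:510],None,fx=3.1,fy=3.1,interpolation=cv2.INTER_CUBIC))
E
```

```text
21.075 [-0.0344  0.0699  0.0268] F -1.74 -0.19 -2.15
21.075 [ 0.4092 -0.3076  0.2297] [0.1776 0.711  0.6599 0.1659] [-1.75 -0.06 -2.15] 0.0208 [-0.888  0.183 -0.662  0.375  0.351  0.82 ]
21.125 [ 0.41   -0.308   0.2301] [0.1782 0.7106 0.66   0.1662] [-1.34  0.31 -1.56] 0.0209 [-0.888  0.184 -0.661  0.374  0.352  0.82 ]
```

View pics/t14z.png

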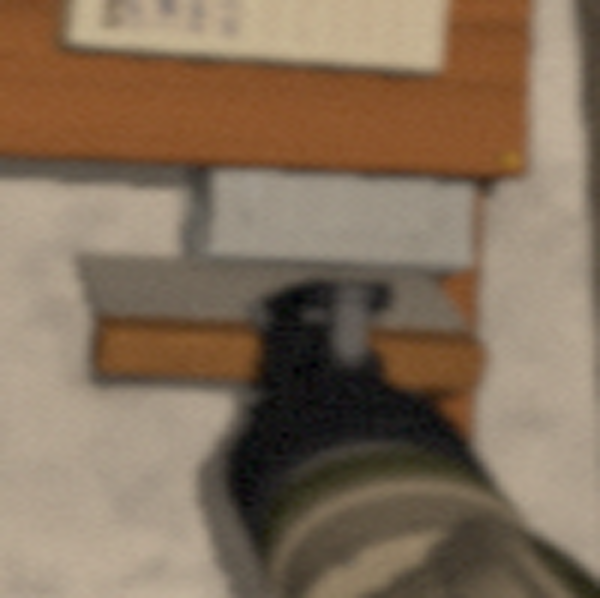

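View pics/s14z.png

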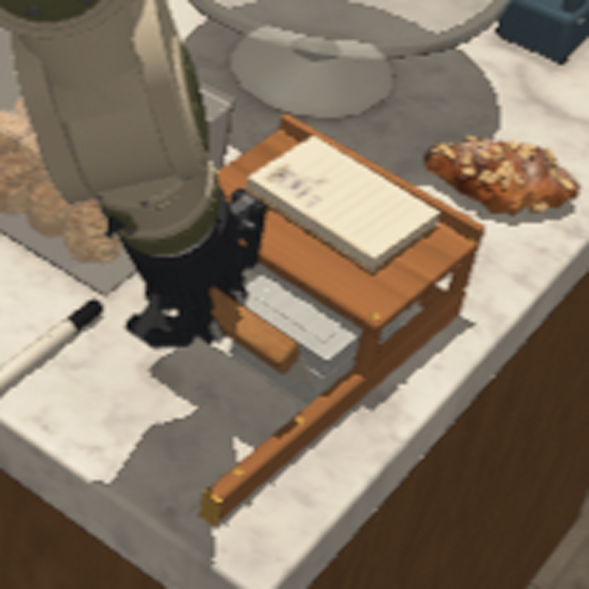

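Emit:
carry_out(
  motion=[
    {"jaw":-1,"tx":0,"ty":0.7,"tz":0.37,"wx":0,"wy":0,"wz":0},
    {"jaw":-1,"tx":0,"ty":0.7,"tz":0.37,"wx":0,"wy":0,"wz":0},
    {"jaw":-1,"tx":0,"ty":0.7,"tz":0.37,"wx":0,"wy":0,"wz":0},
    {"jaw":-1,"tx":0,"ty":0.5,"tz":0.27,"wx":0,"wy":0,"wz":0},
    {"jaw":-1,"tx":0,"ty":0.4,"tz":0.21,"wx":0,"wy":0,"wz":0},
  ],
)

```text
clock: 21.8
tcp_pos: [0.4429, -0.3102, 0.2299]
orientation: [0.178, 0.711, 0.66, 0.166]
wrist_force: [-2.6, 1.2, -1.1]
finger_gap: 0.0207
```

Emit:
carry_out(
  motion=[
    {"jaw":-1,"tx":0,"ty":0.2,"tz":0.1,"wx":0,"wy":0,"wz":0},
    {"jaw":-1,"tx":0,"ty":0.1,"tz":0.05,"wx":0,"wy":0,"wz":0},
  ],
)

```text
clock: 22.05
tcp_pos: [0.4459, -0.3104, 0.23]
orientation: [0.178, 0.711, 0.66, 0.166]
wrist_force: [-3.4, 0.2, -1.1]
finger_gap: 0.0206
```

```bash
python3 e.py
```

```text
22.05 [0.0024 0.0699 0.027 ] F -3.45 -0.03 -1.09
```

Emit:
carry_out(
  motion=[
    {"jaw":-1,"tx":0,"ty":0.2,"tz":0.1,"wx":0,"wy":0,"wz":0},
    {"jaw":-1,"tx":0,"ty":0.15,"tz":0.08,"wx":0,"wy":0,"wz":0},
    {"jaw":-1,"tx":0,"ty":0,"tz":0,"wx":0,"wy":0,"wz":0},
  ],
)

```text
clock: 22.42
tcp_pos: [0.45, -0.3107, 0.2301]
orientation: [0.178, 0.711, 0.66, 0.166]
wrist_force: [-1.3, -0.3, -1.7]
finger_gap: 0.0204
```

Emit:
carry_out(
  motion=[
    {"jaw":-1,"tx":0,"ty":0.15,"tz":0.08,"wx":0,"wy":0,"wz":0},
    {"jaw":-1,"tx":0,"ty":0,"tz":0,"wx":0,"wy":0,"wz":0},
  ],
)

```text
clock: 22.68
tcp_pos: [0.4514, -0.3108, 0.2302]
orientation: [0.178, 0.711, 0.66, 0.166]
wrist_force: [-3.3, -0.3, 0.1]
finger_gap: 0.0205
```

```bash
python3 e.py
```

```text
22.675 [0.0079 0.0698 0.0272] F -3.29 -0.53 0.06
```

Emit:
carry_out(
  motion=[
    {"jaw":-1,"tx":0,"ty":0.15,"tz":0.08,"wx":0,"wy":0,"wz":0},
    {"jaw":-1,"tx":0,"ty":0,"tz":0,"wx":0,"wy":0,"wz":0},
  ],
)

```text
clock: 22.92
tcp_pos: [0.4522, -0.3107, 0.2297]
orientation: [0.177, 0.712, 0.66, 0.165]
wrist_force: [-8.7, 1.1, 2.8]
finger_gap: 0.0206
```

Emit:
carry_out(
  motion=[
    {"jaw":-1,"tx":0,"ty":0.1,"tz":0.05,"wx":0,"wy":0,"wz":0},
    {"jaw":-1,"tx":0,"ty":0,"tz":0,"wx":0,"wy":0,"wz":0},
  ],
)

```text
clock: 23.18
tcp_pos: [0.4527, -0.3107, 0.2295]
orientation: [0.176, 0.712, 0.659, 0.164]
wrist_force: [-12.8, 1.1, 4.5]
finger_gap: 0.0205
```

```bash
python3 e.py
```

```text
23.175 [0.0083 0.07   0.0259] F -12.86 0.1 4.53
```

Emit:
carry_out(
  motion=[
    {"jaw":-1,"tx":0,"ty":-0.6,"tz":-0.32,"wx":0,"wy":0,"wz":0},
    {"jaw":-1,"tx":0,"ty":-1.8,"tz":-0.95,"wx":0,"wy":0,"wz":0},
    {"jaw":-1,"tx":0,"ty":-3.5,"tz":-1.9,"wx":0,"wy":0,"wz":0},
    {"jaw":-1,"tx":0,"ty":-2.5,"tz":-1.3,"wx":0,"wy":0,"wz":0},
    {"jaw":-1,"tx":0,"ty":0,"tz":0,"wx":0,"wy":0,"wz":0},
  ],
)

```text
clock: 23.8
tcp_pos: [0.3575, -0.3034, 0.2298]
orientation: [0.177, 0.712, 0.659, 0.166]
wrist_force: [0.3, 0.4, -1.3]
finger_gap: 0.0207
```

```bash
python3 e.py; python3 snap.py w15; python3 snap.py s15 scene; python3 - <<'E'
import cv2
b=cv2.imread("pics/s15.png")
cv2.imwrite("pics/s15z.png",cv2.resize(b[220:370,340:500],None,fx=4,fy=4,interpolation=cv2.INTER_CUBIC))
E
```

```text
23.8 [-0.0864  0.0701  0.0268] F 0.26 0.45 -1.35
23.8 [ 0.3575 -0.3034  0.2298] [0.1774 0.7118 0.659  0.1659] [ 0.29  0.43 -1.35] 0.0207 [-0.978  0.117 -0.74   0.396  0.38   0.731]
23.85 [ 0.3586 -0.3041  0.2303] [0.1783 0.7113 0.6593 0.1659] [-0.36 -0.41 -0.92] 0.0206 [-0.977  0.118 -0.738  0.394  0.38   0.732]
```

View pics/w15.png

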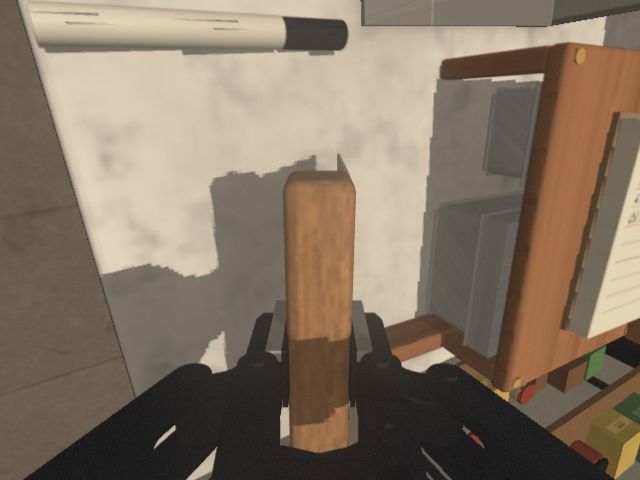

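View pics/s15z.png

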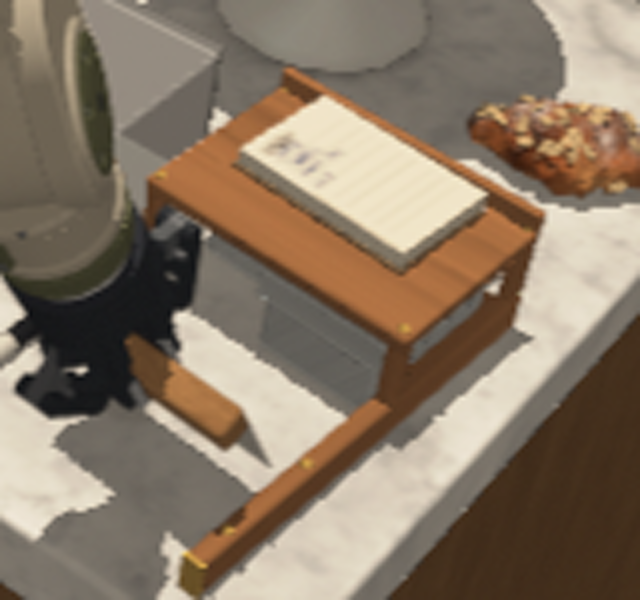

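```bash
cat >> h.py <<'E'
GP=np.array([.4338,-.1128,.2311]); GR=R.from_quat([-.013,.966,.2584,-.0026]).as_matrix()
E
python3 - <<'E'
from h import *
r,p=Rm(); M0=r.as_matrix()
w=[(p+[0,0,.16],M0,5.5),(GP-.18*GR[:,2],GR,6),(GP-.10*GR[:,2],GR,4)]
rows(w)
E
```

```text
#wp end row 3 [ 0.3593 -0.3045  0.3905]
#wp end row 13 [ 0.4359 -0.2026  0.3871]
#wp end row 16 [ 0.435  -0.1627  0.3178]
{"tx": 0.0, "ty": 2.52, "tz": -4.7, "wx": 0.0, "wy": -0.0, "wz": -0.0},
{"tx": 0.0, "ty": 2.52, "tz": -4.7, "wx": 0.0, "wy": -0.0, "wz": -0.0},
{"tx": 0.0, "ty": 2.53, "tz": -4.7, "wx": 0.0, "wy": -0.0, "wz": -0.0},
{"tx": 1.07, "ty": 0.59, "tz": 0.36, "wx": -0.1, "wy": 4.7, "wz": -8.4},
{"tx": 0.94, "ty": 0.74, "tz": 0.44, "wx": -0.1, "wy": 4.6, "wz": -8.4},
{"tx": 0.79, "ty": 0.86, "tz": 0.51, "wx": -0.1, "wy": 4.6, "wz": -8.4},
{"tx": 0.61, "ty": 0.96, "tz": 0.57, "wx": -0.2, "wy": 4.6, "wz": -8.4},
{"tx": 0.41, "ty": 1.04, "tz": 0.61, "wx": -0.2, "wy": 4.7, "wz": -8.4},
{"tx": 0.21, "ty": 1.08, "tz": 0.64, "wx": -0.1, "wy": 4.7, "wz": -8.4},
{"tx": -0.01, "ty": 1.1, "tz": 0.65, "wx": -0.2, "wy": 4.6, "wz": -8.4},
{"tx": -0.22, "ty": 1.08, "tz": 0.65, "wx": -0.1, "wy": 4.7, "wz": -8.3},
{"tx": -0.42, "ty": 1.03, "tz": 0.63, "wx": -0.2, "wy": 4.6, "wz": -8.3},
{"tx": -0.61, "ty": 0.95, "tz": 0.58, "wx": -0.1, "wy": 4.7, "wz": -8.4},
{"tx": -0.0, "ty": 0.0, "tz": 2.67, "wx": -0.0, "wy": -0.0, "wz": 0.0},
{"tx": -0.0, "ty": 0.0, "tz": 2.67, "wx": -0.0, "wy": -0.0, "wz": 0.0},
{"tx": -0.01, "ty": 0.0, "tz": 2.66, "wx": -0.0, "wy": -0.0, "wz": 0.0},
```

Emit:
carry_out(
  motion=[
    {"jaw":-1,"tx":0,"ty":2.5,"tz":-4.7,"wx":0,"wy":0,"wz":0},
    {"jaw":-1,"tx":0,"ty":2.5,"tz":-4.7,"wx":0,"wy":0,"wz":0},
    {"jaw":-1,"tx":0,"ty":2.5,"tz":-4.7,"wx":0,"wy":0,"wz":0},
    {"jaw":-1,"tx":1.1,"ty":0.6,"tz":0.4,"wx":-0.1,"wy":4.7,"wz":-8.4},
    {"jaw":-1,"tx":0.9,"ty":0.7,"tz":0.4,"wx":-0.1,"wy":4.6,"wz":-8.4},
    {"jaw":-1,"tx":0.8,"ty":0.9,"tz":0.5,"wx":-0.1,"wy":4.6,"wz":-8.4},
    {"jaw":-1,"tx":0.6,"ty":1.0,"tz":0.6,"wx":-0.2,"wy":4.6,"wz":-8.4},
    {"jaw":-1,"tx":0.4,"ty":1.0,"tz":0.6,"wx":-0.2,"wy":4.7,"wz":-8.4},
    {"jaw":-1,"tx":0.2,"ty":1.1,"tz":0.6,"wx":-0.1,"wy":4.7,"wz":-8.4},
    {"jaw":-1,"tx":0,"ty":1.1,"tz":0.6,"wx":-0.2,"wy":4.6,"wz":-8.4},
    {"jaw":-1,"tx":-0.2,"ty":1.1,"tz":0.6,"wx":-0.1,"wy":4.7,"wz":-8.3},
    {"jaw":-1,"tx":-0.4,"ty":1.0,"tz":0.6,"wx":-0.2,"wy":4.6,"wz":-8.3},
    {"jaw":-1,"tx":-0.6,"ty":0.9,"tz":0.6,"wx":-0.1,"wy":4.7,"wz":-8.4},
    {"jaw":-1,"tx":0,"ty":0,"tz":0,"wx":0,"wy":0,"wz":0},
    {"jaw":-1,"tx":0,"ty":0,"tz":0,"wx":0,"wy":0,"wz":0},
  ],
)

```text
clock: 25.78
tcp_pos: [0.4355, -0.2035, 0.3872]
orientation: [-0.003, -0.012, 0.966, 0.258]
wrist_force: [-0.6, 0.2, -1.5]
finger_gap: 0.0202
```

```bash
python3 snap.py w16; python3 - <<'E'
from h import *
w=[(GP-.12*GR[:,2],GR,3),(GP-.075*GR[:,2],GR,2.3)]
rows(w)
E
```

```text
25.775 [ 0.4355 -0.2035  0.3872] [-0.0031 -0.0124  0.9659  0.2585] [-0.58  0.19 -1.54] 0.0202 [-0.705  0.304 -0.075  1.559  0.381 -0.802]
#wp end row 3 [ 0.4352 -0.1727  0.3351]
#wp end row 5 [ 0.4346 -0.1502  0.2961]
{"tx": -0.03, "ty": 0.02, "tz": 2.02, "wx": 0.0, "wy": -0.0, "wz": -0.0},
{"tx": -0.03, "ty": 0.02, "tz": 2.03, "wx": 0.0, "wy": -0.0, "wz": -0.0},
{"tx": -0.02, "ty": 0.03, "tz": 2.02, "wx": 0.0, "wy": -0.0, "wz": -0.1},
{"tx": -0.0, "ty": -0.0, "tz": 2.25, "wx": 0.0, "wy": -0.0, "wz": 0.0},
{"tx": -0.0, "ty": -0.0, "tz": 2.25, "wx": 0.0, "wy": -0.0, "wz": 0.0},
```

View pics/w16.png

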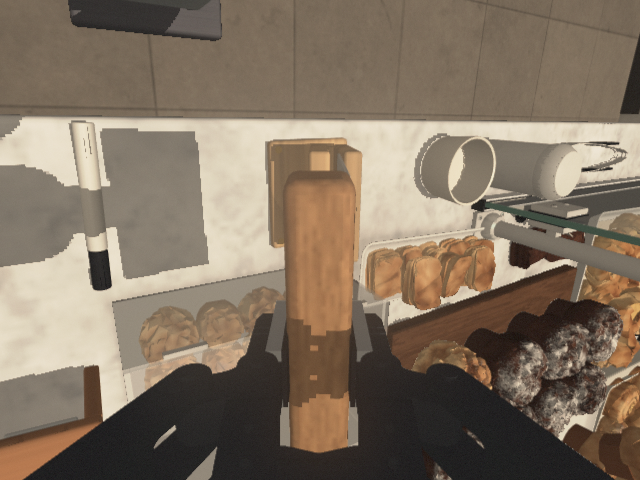

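Emit:
carry_out(
  motion=[
    {"jaw":-1,"tx":0,"ty":0,"tz":2.0,"wx":0,"wy":0,"wz":0},
    {"jaw":-1,"tx":0,"ty":0.1,"tz":2.0,"wx":0,"wy":0,"wz":0},
    {"jaw":-1,"tx":-0.1,"ty":0,"tz":2.0,"wx":0,"wy":0,"wz":0},
    {"jaw":-1,"tx":0,"ty":0,"tz":2.0,"wx":0,"wy":0,"wz":0},
    {"jaw":-1,"tx":0,"ty":0,"tz":2.0,"wx":0,"wy":0,"wz":0},
    {"jaw":-1,"tx":0,"ty":0,"tz":0,"wx":0,"wy":0,"wz":0},
  ],
)

```text
clock: 26.58
tcp_pos: [0.4338, -0.1521, 0.3007]
orientation: [-0.004, -0.013, 0.966, 0.259]
wrist_force: [-0.8, 0.3, -1.5]
finger_gap: 0.0206
```

```bash
python3 snap.py w17; python3 - <<'E'
from h import *
print((GR.T@(GP-Rm()[1])*100).round(2))
rows([(GP,GR,1.5)])
E
```

```text
26.575 [ 0.4338 -0.1521  0.3007] [-0.0042 -0.0126  0.9657  0.2593] [-0.81  0.33 -1.51] 0.0206 [-0.625  0.306 -0.292  1.311  0.409 -0.722]
[-0.05 -0.07  8.08]
#wp end row 6 [ 0.4338 -0.1128  0.2311]
{"tx": -0.01, "ty": -0.01, "tz": 1.35, "wx": 0.0, "wy": -0.0, "wz": -0.0},
{"tx": -0.01, "ty": -0.01, "tz": 1.35, "wx": 0.0, "wy": -0.0, "wz": -0.0},
{"tx": -0.01, "ty": -0.01, "tz": 1.35, "wx": 0.0, "wy": -0.0, "wz": -0.0},
{"tx": -0.01, "ty": -0.02, "tz": 1.34, "wx": 0.0, "wy": -0.0, "wz": -0.0},
{"tx": -0.01, "ty": -0.01, "tz": 1.35, "wx": 0.0, "wy": -0.1, "wz": -0.0},
{"tx": -0.01, "ty": -0.02, "tz": 1.34, "wx": 0.1, "wy": -0.0, "wz": -0.1},
```

View pics/w17.png

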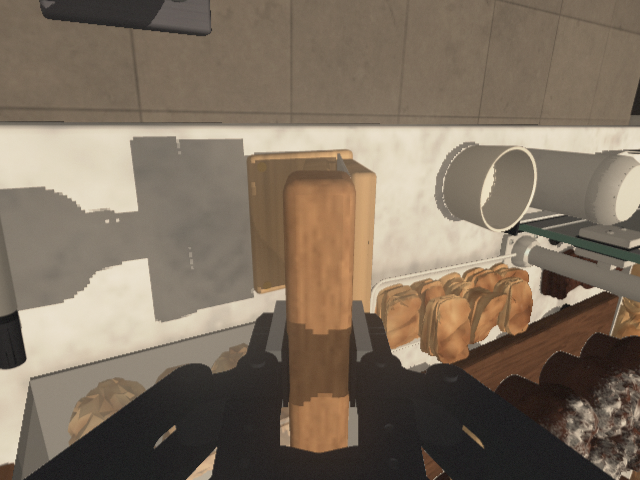

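Emit:
carry_out(
  motion=[
    {"jaw":-1,"tx":0,"ty":-0.1,"tz":1.3,"wx":0,"wy":0,"wz":0},
    {"jaw":-1,"tx":0,"ty":0,"tz":1.3,"wx":0,"wy":0,"wz":0},
    {"jaw":-1,"tx":0,"ty":0,"tz":1.4,"wx":0,"wy":0,"wz":0},
  ],
)

```text
clock: 27.0
tcp_pos: [0.4341, -0.1331, 0.2655]
orientation: [-0.003, -0.013, 0.966, 0.259]
wrist_force: [-0.9, 0.6, -1.6]
finger_gap: 0.0202
```

Emit:
carry_out(
  motion=[
    {"jaw":-1,"tx":0,"ty":0,"tz":1.3,"wx":0,"wy":0,"wz":0},
    {"jaw":-1,"tx":0,"ty":0,"tz":1.2,"wx":0,"wy":0,"wz":0},
    {"jaw":-1,"tx":0,"ty":0,"tz":0.8,"wx":0,"wy":0,"wz":0},
  ],
)

```text
clock: 27.38
tcp_pos: [0.4334, -0.1162, 0.2367]
orientation: [-0.004, -0.013, 0.966, 0.259]
wrist_force: [1.0, 0.1, -1.5]
finger_gap: 0.0205
```

```bash
python3 - <<'E'
from h import *
print((GR.T@(GP-Rm()[1])*100).round(2),(R.from_matrix(GR).inv()*Rm()[0]).as_rotvec(degrees=True).round(2))
E
```

```text
[-0.05  0.02  0.65] [-0.09  0.19  0.  ]
```

Emit:
carry_out(
  motion=[
    {"jaw":-1,"tx":0,"ty":0,"tz":0.3,"wx":0,"wy":0,"wz":0},
    {"jaw":-1,"tx":0,"ty":0,"tz":0.2,"wx":0,"wy":0,"wz":0},
    {"jaw":-1,"tx":0,"ty":0,"tz":0,"wx":0,"wy":0,"wz":0},
  ],
)

```text
clock: 27.75
tcp_pos: [0.4336, -0.1144, 0.2333]
orientation: [-0.004, -0.013, 0.966, 0.259]
wrist_force: [0.4, 0.2, -0.8]
finger_gap: 0.0206
```

Emit:
carry_out(
  motion=[
    {"jaw":-1,"tx":0,"ty":0,"tz":0.15,"wx":0,"wy":0,"wz":0},
    {"jaw":-1,"tx":0,"ty":0,"tz":0,"wx":0,"wy":0,"wz":0},
  ],
)

```text
clock: 28.0
tcp_pos: [0.4335, -0.1136, 0.2319]
orientation: [-0.004, -0.013, 0.966, 0.259]
wrist_force: [0.6, 0.2, -1.4]
finger_gap: 0.0205
```

```bash
python3 - <<'E'
from h import *
print((GR.T@(GP-Rm()[1])*100).round(2),(R.from_matrix(GR).inv()*Rm()[0]).as_rotvec(degrees=True).round(2))
E
```

```text
[-0.03  0.03  0.11] [-0.06  0.13  0.  ]
```

Emit:
carry_out(
  motion=[
    {"jaw":-1,"tx":0,"ty":0,"tz":0.15,"wx":0,"wy":0,"wz":0},
    {"jaw":-1,"tx":0,"ty":0,"tz":0,"wx":0,"wy":0,"wz":0},
  ],
)

```text
clock: 28.25
tcp_pos: [0.4336, -0.113, 0.231]
orientation: [-0.004, -0.013, 0.966, 0.259]
wrist_force: [-1.5, -1.5, 3.0]
finger_gap: 0.021
```

Emit:
carry_out(
  motion=[
    {"jaw":-1,"tx":0,"ty":0,"tz":0.1,"wx":0,"wy":0,"wz":0},
    {"jaw":-1,"tx":0,"ty":0,"tz":0,"wx":0,"wy":0,"wz":0},
  ],
)

```text
clock: 28.5
tcp_pos: [0.4336, -0.113, 0.231]
orientation: [-0.003, -0.013, 0.966, 0.258]
wrist_force: [-3.9, -6.2, 11.7]
finger_gap: 0.0203
```

Emit:
carry_out(
  motion=[
    {"jaw":-1,"tx":0,"ty":0,"tz":-0.1,"wx":0,"wy":0,"wz":0},
    {"jaw":-0.4,"tx":0,"ty":0,"tz":0,"wx":0,"wy":0,"wz":0},
    {"jaw":-0.1,"tx":0,"ty":0,"tz":0,"wx":0,"wy":0,"wz":0},
    {"jaw":0.1,"tx":0,"ty":0,"tz":0,"wx":0,"wy":0,"wz":0},
    {"jaw":0.3,"tx":0,"ty":0,"tz":0,"wx":0,"wy":0,"wz":0},
    {"jaw":0.3,"tx":0,"ty":0,"tz":0,"wx":0,"wy":0,"wz":0},
    {"jaw":0.3,"tx":0,"ty":0,"tz":-1.5,"wx":0,"wy":0,"wz":0},
    {"jaw":0.3,"tx":0,"ty":0,"tz":-4,"wx":0,"wy":0,"wz":0},
    {"jaw":0.3,"tx":0,"ty":0,"tz":-5,"wx":0,"wy":0,"wz":0},
    {"jaw":0.3,"tx":0,"ty":0,"tz":-5,"wx":0,"wy":0,"wz":0},
    {"jaw":0.3,"tx":0,"ty":0,"tz":0,"wx":0,"wy":0,"wz":0},
  ],
)

```text
clock: 29.88
tcp_pos: [0.4364, -0.1923, 0.3677]
orientation: [-0.001, -0.013, 0.966, 0.257]
wrist_force: [-0.3, -0.3, -0.4]
finger_gap: 0.0552
```

```bash
python3 snap.py w18; python3 snap.py t18 top; python3 snap.py s18 scene; python3 - <<'E'
import cv2
b=cv2.imread("pics/s18.png")
cv2.imwrite("pics/s18z.png",cv2.resize(b[200:380,230:500],None,fx=2.9,fy=2.9,interpolation=cv2.INTER_CUBIC))
E
```

```text
29.875 [ 0.4364 -0.1923  0.3677] [-0.0012 -0.0129  0.9663  0.2571] [-0.27 -0.26 -0.39] 0.0552 [-0.687  0.3   -0.127  1.499  0.388 -0.784]
29.925 [ 0.436  -0.1913  0.3659] [-0.0024 -0.013   0.9661  0.2579] [-0.61  0.1  -0.33] 0.0555 [-0.686  0.301 -0.131  1.497  0.388 -0.784]
29.975 [ 0.4356 -0.1906  0.3648] [-0.0034 -0.0131  0.9659  0.2587] [-0.03  1.16  0.33] 0.0553 [-0.685  0.302 -0.133  1.496  0.388 -0.784]
```

View pics/w18.png

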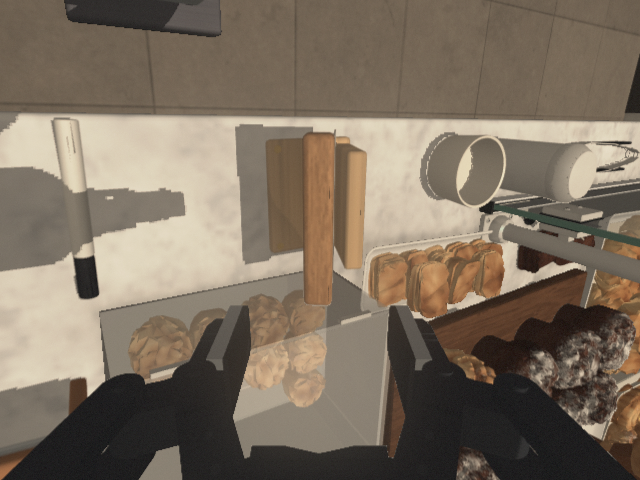

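View pics/s18z.png

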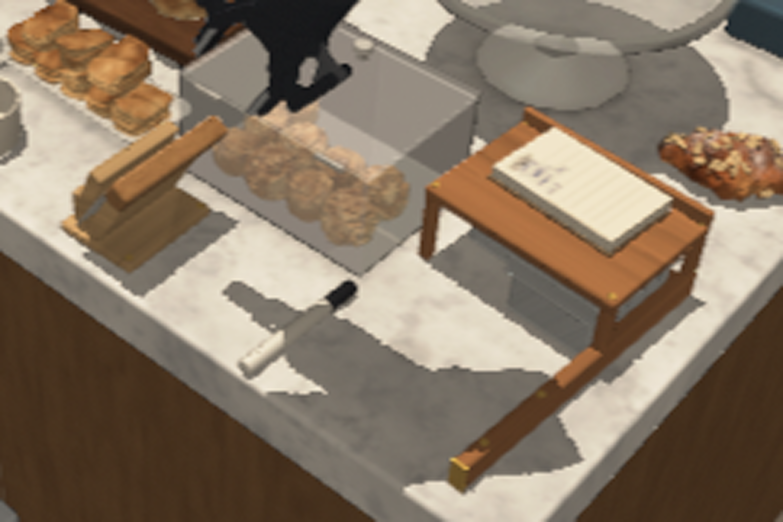

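View pics/t18.png

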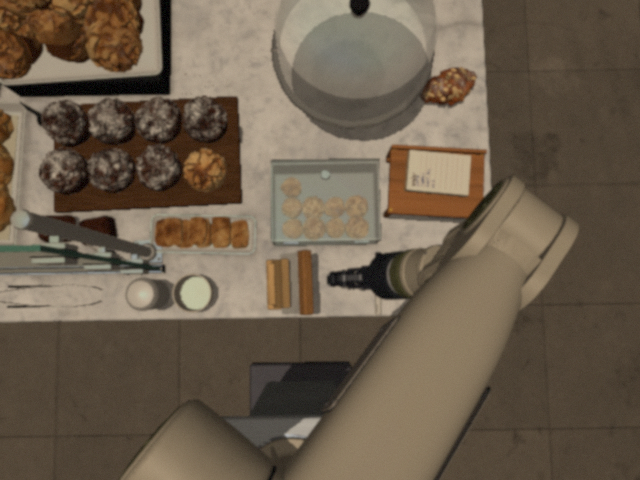

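```bash
python3 - <<'E'
import cv2
a=cv2.imread("pics/w15.png")
b=cv2.convertScaleAbs(a[60:400,400:600],alpha=1.5,beta=20)
cv2.imwrite("pics/w15z.png",cv2.resize(b,None,fx=3,fy=1.76,interpolation=cv2.INTER_CUBIC))
E
```

```text
(no output)
```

View pics/w15z.png

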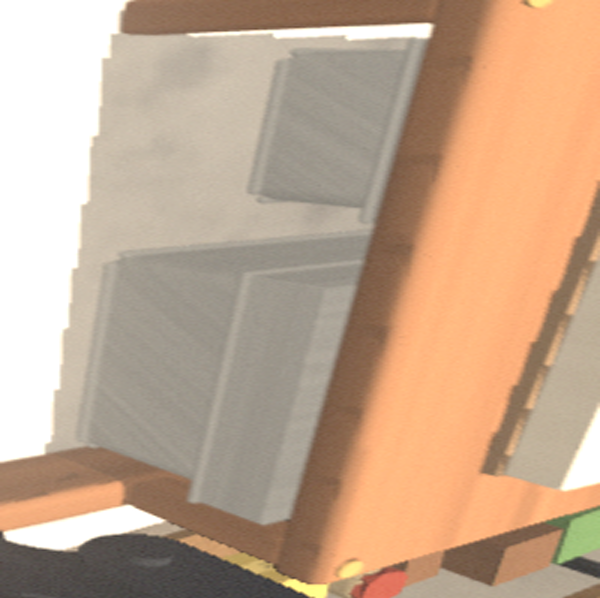

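```bash
python3 - <<'E'
from h import *
import pickle
c=pickle.load(open("pics/w15.pkl","rb"))
Z=lambda x,y,z:torack(onz(c,(400+x/3,60+y/1.76),z)).round(4)
print("body bottom near",Z(118,262,0),Z(92,443,0)); print("small",Z(290,58,0),Z(258,195,0))
print("lid rim bottom L/R",[Z(244,272,h) for h in (.046,.05)],[Z(190,500,h) for h in (.046,.05)])
print("lid top",Z(325,285,.0635))
E
```

```text
body bottom near [0.0144 0.0831 0.    ] [ 0.0161 -0.0013  0.    ]
small [0.0585 0.1622 0.    ] [0.0584 0.1072 0.    ]
lid rim bottom L/R [array([0.0026, 0.0913, 0.046 ]), array([-0.0024,  0.0929,  0.05  ])] [array([0.0022, 0.0002, 0.046 ]), array([-0.0027,  0.0041,  0.05  ])]
lid top [0.0043 0.0909 0.0635]
```

```bash
python3 -c "
from workcell import env
print(env.hand_in())"
```

```text
the job is handed in; nothing more can be done
None
```

The job is done and handed in at about 30 s of the 72 s allowed. No verdict came back.

- **Lid:** I pressed it with closed fingers, near and far ends by turns, in steps of a few millimetres. Both ends finished with the fingertips about 63 mm above the worktop, where home is 64 mm. A later wrist picture, read at that height, gave the lid's size as about 120 x 91 mm, which agrees.
- **Tin:** With the scraper blade alone I pushed it flat to the rail, then along it and under the shelf with the gripper leaned 28°.
    - **On the rail:** A top view before it went under showed the lid's side parallel to the rail and in the right place to within 1 mm.
    - **Back stop:** It stopped at rack x = 8 mm, where the force rose sharply to about 13 N. That is a little over the 10 N guideline, but the grip did not turn in the fingers.
- **Scraper:** It went back down to the bottom of its slot and was released. The grip ended within about 1 mm of where I first grasped it.
- **Everything else:** The final pictures show no sign that the pen, pad, ramekin, shaker or display case moved.

**Check that disagreed:** the last picture under the shelf put the tin's near bottom edge at about 15 mm rather than 8 mm. The small tin's edge in the same picture was off by the same roughly 7 mm, so I took this as a bias of the view. The contact force and blade position are what show the tin is home. The small tin's place is confirmed only to within that bias.

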